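# Load the deburring machine and set its timer

## Robot

A 7-joint arm with a two-finger parallel gripper is mounted at the origin on the work surface. World frame = base frame: x ahead of the robot, y to its left, z up, the work surface at z = 0. Lengths are in m, angles in rad, forces in N, time in s.
With the tool pointing down it reaches from about 0.425 to 1.025 m from the base axis. Payload 9.4 kg.
Tool frame: the origin (TCP) lies on the centre line of the jaws, within the pads' length; the fingertips stand 17 mm ahead of it and the grasp point (between the pads) lies 2 mm behind it; z points along the fingers, y is the line along which they close (so a half turn about z gives the same grasp; the last joint's range is limited). The gripper opens to 93 mm and grips with 3 to 60 N. Pads are 15 mm wide; open, the fingers measure 128 mm over their backs; the gripper's body (75 mm by 188 mm) begins 65 mm behind the grasp point.
Start: joints at [1.2, 0.599, -0.003, 1.599, 0.002, 0.943, -0.08], TCP at [0.21, -0.694, 0.236] pointing down, gripper open.
Joint ranges: [-2.57, 2.57], [-0.35, 1.97], [-1.29, 1.29], [0.11, 2.56], [-1.05, 4.19], [0.11, 1.86], [-2.63, 2.63]. Speed limits (rad/s): [2.22, 2.22, 3.01, 3.01, 3.14, 3.14, 3.14].

## Interface

Orientations are given as a unit quaternion [w, x, y, z].
In Python, from bench import observe, get_image, close_job, silhouettes gives the robot as it stands. The module is installed in compiled form; this text tells all that it offers.
- The arm moves only by the tool step_arm, never from a script. Its argument "moves" is a list of rows, each a list of 7 numbers: the shift along the tool's x, y, z in mm, then the turn, a rotation vector about the tool's x, y, z in degrees, then the closure, from -1 (fully open) to 1 (shut). A call has exactly 10 rows; each row shifts and turns the commanded pose from where the row before left it, along the tool's axes as they then stand; what a row does not reach is not made up. A row lasts 1/10 s, in which the tool goes at most 50 mm and 8.59 degrees, less where a joint would pass 70% of its speed; a pose out of reach is approached as far as the arm can. A call with a gripper value outside its range is refused whole. The fingers move at their own pace and stop on an object; the grip force is fixed at half the most. Time passes only in rows, so rows that do not move let the fingers close, or fill a call up. It gives the time, the measured TCP pose, the force, the opening and the grip force at its end, in the units of the state.
- observe(): the state, without advancing time (a new reading comes with each control period).
- get_image(name): name is "scene" or "side" or "wrist"; returns a dict with "pixels" (400x640x3 uint8, red, green, blue), "depth" (400x640 float32, m along the optical axis (not along the pixel's ray), 0 where there is no reading), "mtx" (3x3 intrinsics, pixels), "pose" (4x4, takes a point from camera to world coordinates); the wrist camera has in their place "hand_eye" (4x4, takes a point from camera to tool coordinates, whose origin is the TCP and whose axes are the flange's). Camera axes: x right, y down, z forward; pixel columns grow to the right and rows downward; lengths in m; the calibration is good to about 2 mm. A picture is of the moment at which its call begins: read the wrist's pose just before it.
- close_job(): hands the job in; it is judged then, once.
Trained networks look in a picture, given as the dict that the camera call returned (one of the last four; its "shot" number tells which), for a name from the list of things; names that differ only in an ending like _2 or _b are one class to them, and where a whole thing is asked for, a point or a joint stands for the part that bears it (a point fixed in the world has none). Each returns a list of dicts, best first, with "p" (0 to 1); they miss things now and then, are a little off and sometimes report something else, mostly with a low value. They report only what shows in the picture. A call takes as long as a camera call. They do not tell look-alikes from the thing itself.
- silhouettes(thing, picture): "mask" (400x640 bool, what is visible of it) and "xy" ([column, row] in pixels, amid what is visible of it).
The state is a dict: "clock": time; "joints": joint angles; "joint_vel": joint speeds; "joint_efforts": joint torques, N m; "tcp_pos": TCP position; "eef_rot": TCP orientation; "ft_force": force on the tool from outside, world axes, zero at the start; "ft_torque": the same for the moment, N m; "opening": opening from 0.0 (shut) to 1.0 (fully open); "finger_force": force on a finger pad.
Only numpy, scipy, OpenCV 4.12 (cv2) and the standard library are available. Lean on these libraries where they do the work, as an engineer would, in place of code of your own. Each camera call takes 0.05 s, during which the arm holds its last target. There are 200 camera calls.

## Task

Get the deburring machine running: first put the loose blue handle fully down onto the square clamp shaft and turn it clockwise to its stop so that the tub is clamped, and leave the handle there. Then lay all the steel blanks from the red mat inside the green tub. Last of all, turn the inner knob (the timer) clockwise until its white pointer stands on the red mark, without turning the outer knob, and leave the basket, the carton and the can where they are.

Things in the scene. Friction and masses are not known exactly. Their poses are not given: they have to be found in the camera images.
- tub_floor (a point): Centre of the inner floor of the machine's open green square tub: inner width 204 x 204 mm, walls 6 mm thick, rim 54 mm above the floor and 88 mm above the table. x and y run along its walls, z up. The grey console (310 mm in x, 126 mm in y, top 75 mm above the table) stands at the tub's +y side, its centre line 178 mm from this point; it carries the clamp shaft (at +75 mm in x) and the two concentric knobs (at -75 mm in x). The machine is fixed to the table and about level.
- clamp (a joint): Clamp shaft angle, rad, stiff (about 0.12 N m) and stays where left: 0 = open (yellow tongue along the console, tub's +x), grows clockwise seen from above to the stop at 1.57 (tongue out over the tub's rim, tub's -y). It counts as clamped from about 1.35.
- shaft_foot (a point): Foot of the upright square steel shaft, on its axis at the top face of the round boss (48 mm across) on which the handle seats, 100 mm above the table. Shaft 16 x 16 mm, its square part 30 mm tall, then a 5 mm tall, 11 mm square pilot. x points along the yellow tongue (85 mm long, just below the boss's top face) and is square to a flat of the shaft; z up. Turns with the clamp.
- handle_mid (a point): Loose clamp handle, at the centre of its blue hub, half-way up. Hub 40 x 40 mm and 36 mm tall with a 19 mm square bore right through along z, chamfered 3 mm; two round steel arms, 14 mm thick, run from the hub along +x and -x at mid height, 120 mm over the tips. The bore's flats are square to x and y. 0.28 kg. It starts lying flat on the table, bore upright, and fits the shaft in any of four ways.
- timer (a joint): Inner knob (timer) angle, rad: grows clockwise seen from above, 0 to 2.9; light friction (0.05 N m), stays where left. It is not linked to the outer knob.
- inner_pointer (a point): Point on the inner knob at its pointer end, 22 mm from the knob axis and 122 mm above the table. The knob is a grey upright bar grip 52 mm long, 20 mm thick, from 103 to 141 mm above the table, with a white line on its pointer end; x points from the axis along the pointer, z up.
- outer_pointer (a point): Yellow line on top of the outer knob (vibration strength), 36 mm from the common axis. The outer knob is a black ring-like collar 80 mm across right under the inner knob, its top 97 mm above the table; it turns easily (0.03 N m) and must stay as it is.
- dial: White dial plate, 122 mm across, under the two concentric knobs; origin on the knobs' common axis, 75 mm above the table. Its x axis points from the axis to the red mark, a 14 mm wide red block on the plate 52 mm out. The plate is fixed.
- basket: Green basket with steel bars, 110 x 220 x 70 mm, a bystander; origin under its centre.
- carton: Cardboard carton, 110 x 160 x 60 mm, a bystander; origin under its centre.
- oilcan: Orange can, 60 mm across, 80 mm tall, a bystander; origin under its centre.
- blank1_mid (a point): Dark steel blank with a paper label, 80 (x) x 34 (y) x 24 (z) mm, about 0.5 kg, at its centre; lies flat on the red mat (which is 1 mm thin, no obstacle). Three or four blanks are present.
- blank2_mid (a point): Dark steel blank with a paper label, 80 (x) x 34 (y) x 24 (z) mm, about 0.5 kg, at its centre; lies flat on the red mat (which is 1 mm thin, no obstacle). Three or four blanks are present.
- blank3_mid (a point): Dark steel blank with a paper label, 80 (x) x 34 (y) x 24 (z) mm, about 0.5 kg, at its centre; lies flat on the red mat (which is 1 mm thin, no obstacle). Three or four blanks are present.
- blank4_mid (a point): Dark steel blank with a paper label, 80 (x) x 34 (y) x 24 (z) mm, about 0.5 kg, at its centre; lies flat on the red mat (which is 1 mm thin, no obstacle). Three or four blanks are present.
Mind the look-alikes: they are no part of the job. Leave any orange or purple look-alike of the part that bears blank4_mid alone.

How it is judged:
By the outcome, as a careful person would: the job done as asked, in the order asked, and still so for the second after the job is handed in, with the robot touching nothing.
Of blank1, blank2, blank3, blank4 only 3 to 4 are there at a start; the rules pass over those that are not, and their reading is None.
At some moment in a run one of blank1, blank2, blank3, blank4 may be knocked a few centimetres aside while the robot is not near it.
It also fails if it takes over 200 s, if anything falls off the work surface, if the arm or the gripper's body presses on something with over 40 N, if the wrist force passes 120 N, or if a joint passes its speed limit or range.

## Working session

There is one attempt and no reset: what is moved stays moved. The work goes in short steps, Python scripts to look and compute and a tool call to move; the robot and the scene stay as the last step left them, time stands still between calls to the robot, and variables do not carry over. Pictures are saved under pics/ and viewed, at most 14 in all, crops included, and the job is handed in when it is done.

Besides the shell and the picture viewer there is one more tool, called after "Emit:" by a JSON object that holds its "method" and its "body". step_arm: Moves the arm, as the interface text tells. Its arguments: {"type":"object","properties":{"moves":{"type":"array","items":{"type":"array","items":{"type":"number"}}}},"required":["moves"]}

```bash
ls; mkdir -p pics
cat > h.py <<'E'
import numpy as np, cv2
from bench import *
from scipy.spatial.transform import Rotation as R
def T_tool():
    o=observe(); T=np.eye(4); q=o['eef_rot']; T[:3,:3]=R.from_quat([q[1],q[2],q[3],q[0]]).as_matrix(); T[:3,3]=o['tcp_pos']; return T
def shot(n):
    T=T_tool() if n=='wrist' else None
    im=get_image(n)
    im['P']=im['pose'] if n!='wrist' else T@im['hand_eye']
    return im
def cloud(im):
    d=im['depth']; K=im['mtx']; v,u=np.mgrid[:400,:640]
    c=np.stack([(u-K[0,2])/K[0,0]*d,(v-K[1,2])/K[1,1]*d,d],-1)
    return c@im['P'][:3,:3].T+im['P'][:3,3]
def save(im,f): cv2.imwrite('pics/'+f,im['pixels'][:,:,::-1])
E
python3 - <<'E'
from h import *
o=observe(); print(o['tcp_pos'],o['eef_rot'],o['opening'],o['clock'])
for n in ['scene','side']:
    im=shot(n); save(im,n+'0.png'); np.savez(n+'0.npz',X=cloud(im),px=im['pixels'],K=im['mtx'],P=im['P'])
    X=cloud(im)
    for t in ['handle_mid','blank1_mid','oilcan','carton','basket','dial','tub_floor','shaft_foot','inner_pointer']:
        try: r=silhouettes(t,im)
        except Exception as e: print(t,e); continue
        for q in r:
            m=q['mask']&(im['depth']>0)
            print(n,t,round(q['p'],2),np.round(q['xy']),m.sum(),np.round(np.median(X[m],0),3) if m.any() else '')
E
```

```text
pics
[ 0.20976341 -0.69351478  0.23474447] [-7.54203336e-04  9.89227186e-01  1.46386355e-01 -1.99747384e-04] 0.9962172232965297 0.0
scene handle_mid 0.84 [263. 239.] 580 [ 0.491 -0.149  0.025]
scene blank1_mid 0.7 [222. 253.] 547 [ 0.467 -0.241  0.023]
scene oilcan 0.56 [233. 368.] 1736 [ 0.715 -0.37   0.078]
scene carton 0.89 [324. 337.] 6595 [ 0.771 -0.219  0.059]
scene basket 0.87 [401. 274.] 6791 [ 0.778 -0.008  0.033]
scene basket 0.54 [397. 126.] 307 [0.495 0.29  0.124]
scene dial 0.66 [384. 147.] 276 [0.501 0.26  0.077]
scene tub_floor 0.78 [380. 185.] 12576 [0.578 0.169 0.053]
scene shaft_foot 0.81 [439. 170.] 560 [0.649 0.273 0.097]
scene inner_pointer 0.83 [394. 126.] 305 [0.497 0.29  0.124]
side handle_mid 0.93 [362. 216.] 522 [ 0.478 -0.141  0.022]
side handle_mid 0.5 [252. 358.] 1396 [0.468 0.319 0.076]
side blank1_mid 0.74 [387. 200.] 474 [ 0.45  -0.23   0.021]
side oilcan 0.6 [335. 140.] 596 [ 0.69  -0.35   0.054]
side carton 0.71 [294. 159.] 1969 [ 0.733 -0.198  0.057]
side carton 0.21 [240. 330.] 575 [0.484 0.303 0.135]
side basket 0.67 [239. 201.] 4051 [0.774 0.003 0.033]
side dial 0.58 [251. 358.] 1436 [0.467 0.317 0.076]
side tub_floor 0.77 [260. 294.] 19314 [0.544 0.219 0.068]
side shaft_foot 0.86 [191. 291.] 767 [0.634 0.282 0.097]
side shaft_foot 0.37 [291. 161.] 2030 [ 0.733 -0.198  0.057]
side inner_pointer 0.74 [238. 330.] 581 [0.483 0.303 0.134]
```

View pics/scene0.png

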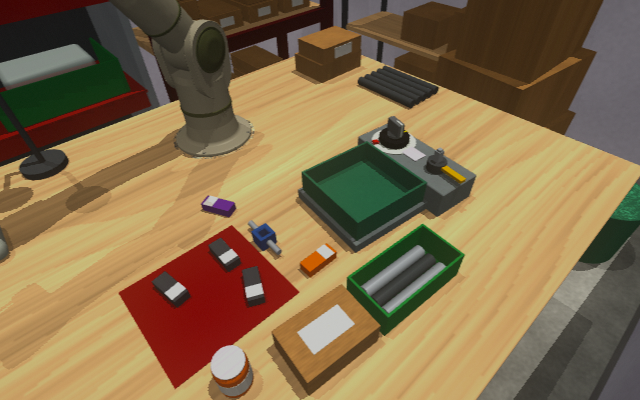

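View pics/side0.png

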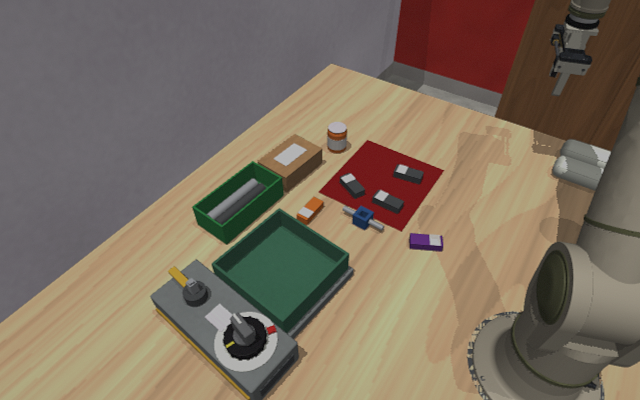

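The scene image shows three dark blanks on the mat (171,288), (224,254) and (253,285). The blue handle is at (263,237), the orange and purple look-alikes lie off the mat, and the tub, shaft and knobs are on the right. Next I'll fit precise poses.

Run:
```python
import numpy as np,cv2
def rect(p,name):
    r=cv2.minAreaRect((p[:,:2]*1000).astype(np.float32)); print('  ',name,np.round(r[0],1),np.round(r[1],1),round(r[2],1),len(p))
for n in ['scene','side']:
    d=np.load(n+'0.npz'); X=d['X']; px=d['px'].astype(int); r,g,b=px[...,0],px[...,1],px[...,2]
    hsv=cv2.cvtColor(d['px'],cv2.COLOR_RGB2HSV); x,y,z=X[...,0],X[...,1],X[...,2]
    print(n)
    mat=(hsv[...,1]>180)&((hsv[...,0]<6)|(hsv[...,0]>174))&(abs(z)<.01)&(x>.3)&(x<.8)&(y<0)&(y>-.6)
    rect(X[mat],'mat')
    on=(x>.3)&(x<.75)&(y<-.08)&(y>-.45)&(z>.0185)&(z<.032)
    k,lab,st,_=cv2.connectedComponentsWithStats(on.astype(np.uint8))
    for i in range(1,k):
        if st[i,4]>80:
            m=lab==i; rect(X[m],f'comp z{np.median(z[m]):.3f} col{np.median(px[m],0)} ')
    h=(hsv[...,0]>100)&(hsv[...,0]<125)&(hsv[...,1]>130)&(x>.4)&(x<.6)&(y<-.08)&(y>-.25)
    rect(X[h&(z>.031)],'blue top'); rect(X[h],'blue all')
    reg=(x>.3)&(x<.8)&(y>.0)&(y<.45)
    rim=reg&(abs(z-.088)<.005)&(g>r+10)&(g>b)
    rect(X[rim],'rim')
    rect(X[reg&(abs(z-.034)<.004)&(g>r+10)],'floor')
    rect(X[reg&(abs(z-.075)<.003)],'console')
    rect(X[reg&(abs(z-.075)<.004)&(px.min(-1)>150)],'white')
    rect(X[reg&(abs(z-.075)<.006)&(r>120)&(g<70)],'red')
    rect(X[reg&(abs(z-.098)<.006)&(x>.58)&(r>140)&(b<80)],'tongue')
    rect(X[reg&(abs(z-.100)<.003)&(x>.58)&(abs(r-b)<40)],'boss')
    rect(X[reg&(z>.118)&(z<.14)&(x>.58)],'shaft')
    rect(X[reg&(z>.12)&(z<.145)&(x<.58)],'inner')
    rect(X[reg&(abs(z-.141)<.004)&(x<.58)],'innertop')
    rect(X[reg&(abs(z-.097)<.004)&(x<.58)&(y>.2)&(px.max(-1)<90)],'outer')
    for nm,m in [('yellow',reg&(abs(z-.097)<.005)&(x<.58)&(r>140)&(b<80)),('whiteline',reg&(z>.104)&(z<.145)&(x<.58)&(px.min(-1)>170)),('red',reg&(abs(z-.075)<.006)&(r>120)&(g<70))]:
        print(nm,np.round(X[m].mean(0),4) if m.any() else '',m.sum())
```

```text
scene
   mat [ 509.7 -314. ] [279.7 261.6] 90.0 12539
   comp z0.024 col[103.  46. 130.]  [ 321.8 -162.8] [61.5 35.1] 27.2 235
   comp z0.024 col[89. 87. 76.]  [ 498.2 -146.7] [82.5 37.1] 16.3 175
   comp z0.024 col[68. 63. 60.]  [ 456.7 -238.8] [34.4 80.9] 90.0 462
   comp z0.023 col[203.  94.   0.]  [ 612.8 -107.6] [55.4 35.2] 88.9 354
   comp z0.024 col[66. 61. 60.]  [ 569.2 -238.5] [34.  80.9] 64.8 556
   comp z0.024 col[68. 62. 59.]  [ 458.6 -368. ] [81.4 34.5] 9.3 581
   comp z0.026 col[107. 101.  93.]  [ 720.  -370.5] [58.5 23.4] 79.9 120
   blue top [ 480.3 -147.4] [37.2 39.6] 88.3 149
   blue all [ 474.3 -147.2] [37.2 51.6] 88.3 150
   rim [544.5 114.2] [218.3 220.6] 84.1 877
   floor [619.4 103.6] [213.9 358.9] 83.6 3312
   console [554.2 179.2] [350.  308.7] 84.3 2449
   white [510.7 290. ] [143.9 126.5] 37.9 398
   red [462.5 255.2] [11.5  0. ] -156.0 2
   tongue [692.3 274.1] [19.1 61.9] 79.7 124
   boss [640.3 279.5] [46.5 42. ] 26.3 144
   shaft [639.4 281.6] [16.2 15.4] 77.4 67
   inner [492.  297.5] [21.8 55.9] 74.2 190
   innertop [490.8 297.7] [21.2 52.9] 72.3 92
 
[... 676 characters left out ...]
29.0 241
   blue top [ 477.6 -145.4] [41.3 38.8] 88.8 148
   blue all [ 477.5 -144.8] [42.3 39. ] 87.8 292
   rim [543.5 113. ] [218.7 218. ] 84.0 1057
   floor [616.4 103.1] [207.8 365.4] 84.2 5316
   console [561.4 184.4] [366.6 319.2] 89.7 6052
   white [503.  288.1] [119.5 156.5] 57.8 1527
   red [458.3 253. ] [16.5 10.6] 68.5 20
   tongue [690.9 273.1] [16.6 57.9] 81.0 168
   boss [635.  282.9] [47.  44.3] 66.1 230
   shaft [636.9 282.1] [16.6 17. ] 81.2 89
   inner [488.  298.3] [20.  54.6] 74.1 365
   innertop [488.7 297.9] [19.4 53. ] 74.4 267
   outer [485.4 298.9] [79.8 77.2] 66.2 794
yellow [0.4978 0.3267 0.0972] 19
whiteline [0.5007 0.2937 0.1415] 15
red [0.4582 0.2516 0.0793] 20
```

Run:
```python
import numpy as np,cv2
P=[]
for n in ['scene','side']:
    d=np.load(n+'0.npz'); X=d['X']; x,y,z=X[...,0],X[...,1],X[...,2]
    m=(np.hypot(x-.479,y+.1465)<.075)&(z>.008)&(z<.045)
    p=X[m]; print(n,len(p)); r=np.hypot(p[:,0]-.479,p[:,1]+.1465)
    a=p[(r>.032)&(p[:,2]>.017)]; print(cv2.fitLine((a[:,:2]*1000).astype(np.float32),cv2.DIST_L2,0,.01,.01).ravel())
    ang=np.degrees(np.arctan2(a[:,1]+.1465,a[:,0]-.479)); print(np.round(np.sort(ang))[::6])
    r=cv2.minAreaRect((a[:,:2]*1000).astype(np.float32)); print(r)
from bench import observe
print(observe()['joints'])
```

```text
scene 557
[ 9.9903941e-01 -4.3821149e-02  4.8806802e+02 -1.4727484e+02]
[-180. -178. -177. -175.  -10.   -8.   -7.   -6.   -5.   -4.   -3.   -1.
   -0.    1.    3.    5.  170.  173.  176.  177.  179.]
((480.339111328125, -146.0341339111328), (14.285537719726562, 121.6918716430664), 87.33279418945312)
side 465
[ 9.9953151e-01 -3.0606983e-02  4.7639282e+02 -1.4639354e+02]
[-179. -178.  -95.   -6.   -2.    0.    2.    4.    6.    7.   10.  167.
  170.  172.  173.  174.  177.  178.]
((477.85650634765625, -179.3440399169922), (84.01435852050781, 120.93528747558594), 88.87124633789062)
[ 1.20024935  0.59926592 -0.00249795  1.59942288  0.00177867  0.94292544
 -0.07981413]
```

Emit:
{"method": "step_arm", "body": {"moves": [[0,-10,0,0,0,0,-1],[45,0,0,0,0,0,-1],[45,0,0,0,0,0,-1],[45,0,0,0,0,0,-1],[0,-50,0,0,0,0,-1],[0,-50,0,0,0,0,-1],[0,-50,0,0,0,0,-1],[0,-50,0,0,0,0,-1],[0,-50,0,0,0,0,-1],[0,-50,0,0,0,0,-1]]}}

```text
clock: 2.0
tcp_pos: [0.2481, -0.3557, 0.2357]
eef_rot: [0.0, 0.989, 0.146, 0.0]
ft_force: [1.2, 0.7, 1.2]
opening: 1.001
finger_force: 0.0
```

```bash
cat >> h.py <<'E'
def down(p,yaw):
    T=np.eye(4); c,s=np.cos(np.radians(yaw)),np.sin(np.radians(yaw))
    T[:3,:3]=[[c,s,0],[s,-c,0],[0,0,-1]]; T[:3,3]=p; return T
def plan(p,yaw,n,g=-1,T=None,cw=None):
    """rows from T (default measured) to pose; last row ends at target. cw: signed tool-z turn in deg to use"""
    T=T_tool() if T is None else T; G=down(p,yaw); t0=T[:3,3].copy()
    rv=R.from_matrix(T[:3,:3].T@G[:3,:3]).as_rotvec()
    if cw is not None and rv[2]*cw<0: rv=np.array([0,0,rv[2]+np.sign(cw)*2*np.pi])
    R0=T[:3,:3].copy(); C=T.copy(); rows=[]
    for i in range(1,n+1):
        f=i/n; d=C[:3,:3].T@(t0+(G[:3,3]-t0)*f-C[:3,3])*1000
        Rt=R0@R.from_rotvec(rv*f).as_matrix() if i<n else G[:3,:3]
        w=np.degrees(R.from_matrix(C[:3,:3].T@Rt).as_rotvec())
        d=np.round(d,1); w=np.round(w,1); rows.append([*map(float,d),*map(float,w),g])
        C[:3,3]+=C[:3,:3]@d/1000; C[:3,:3]=C[:3,:3]@R.from_rotvec(np.radians(w)).as_matrix()
    for k in range(0,n,10): print(str(rows[k:k+10]).replace('-0.0,','0,').replace('0.0,','0,') if 0 else rows[k:k+10])
    print('max',np.abs(np.array(rows)[:,:3]).max(),np.abs(np.array(rows)[:,3:6]).max()); return C
def st():
    o=observe(); T=T_tool(); print(np.round(o['clock'],2),np.round(o['tcp_pos'],4),'yaw',round(np.degrees(np.arctan2(T[1,0],T[0,0])),2),'tilt',np.round(T[:2,2],4),'F',np.round(o['ft_force'],1),'tq',np.round(o['ft_torque'],2),'op',round(o['opening']*93,1),'ff',round(o['finger_force'],1),'j',np.round(o['joints'],2))
E
python3 - <<'E'
from h import *
st(); plan([.4795,-.1463,.20],177.5,20,cw=-1)
E
```

```text
2.0 [ 0.2481 -0.3557  0.2357] yaw 16.84 tilt [ 0.0002 -0.0002] F [1.2 0.7 1.2] tq [ 0.06 -0.02  0.04] op 93.1 ff 0.0 j [ 0.86  0.25 -0.03  2.24  0.01  0.65 -0.46]
[[14.1, -6.7, 1.8, 0.0, 0.0, -8.0, -1], [14.9, -4.6, 1.8, 0.0, 0.0, -8.1, -1], [15.4, -2.5, 1.8, 0.0, 0.0, -8.0, -1], [15.6, -0.3, 1.7, 0.0, 0.0, -8.0, -1], [15.5, 1.8, 1.8, 0.0, 0.0, -8.1, -1], [15.1, 4.0, 1.8, 0.0, 0.0, -8.0, -1], [14.3, 6.1, 1.8, 0.0, 0.0, -8.0, -1], [13.4, 8.0, 1.8, 0.0, 0.0, -8.1, -1], [12.1, 9.8, 1.8, 0.0, 0.0, -8.0, -1], [10.7, 11.4, 1.7, -0.0, 0.0, -8.0, -1]]
[[8.9, 12.8, 1.8, -0.0, 0.0, -8.1, -1], [7.1, 13.9, 1.8, -0.0, 0.0, -8.0, -1], [5.0, 14.8, 1.8, -0.0, 0.0, -8.0, -1], [3.0, 15.3, 1.8, -0.0, 0.0, -8.1, -1], [0.7, 15.6, 1.8, -0.0, 0.0, -8.0, -1], [-1.4, 15.5, 1.7, -0.0, 0.0, -8.0, -1], [-3.5, 15.2, 1.8, -0.0, 0.0, -8.1, -1], [-5.7, 14.6, 1.8, -0.0, 0.0, -8.0, -1], [-7.6, 13.6, 1.8, -0.0, 0.0, -8.0, -1], [-9.5, 12.4, 1.8, -0.0, 0.0, -8.1, -1]]
max 15.6 8.1
```

Emit:
{"method": "step_arm", "body": {"moves": [[14.1,-6.7,1.8,0,0,-8,-1],[14.9,-4.6,1.8,0,0,-8.1,-1],[15.4,-2.5,1.8,0,0,-8,-1],[15.6,-0.3,1.7,0,0,-8,-1],[15.5,1.8,1.8,0,0,-8.1,-1],[15.1,4,1.8,0,0,-8,-1],[14.3,6.1,1.8,0,0,-8,-1],[13.4,8,1.8,0,0,-8.1,-1],[12.1,9.8,1.8,0,0,-8,-1],[10.7,11.4,1.7,0,0,-8,-1]]}}

```text
clock: 3.0
tcp_pos: [0.3648, -0.2527, 0.2179]
eef_rot: [0.0, 0.66, 0.752, -0.0]
ft_force: [0.7, -0.3, -0.3]
opening: 0.998
finger_force: 0.0
```

Emit:
{"method": "step_arm", "body": {"moves": [[8.9,12.8,1.8,0,0,-8.1,-1],[7.1,13.9,1.8,0,0,-8,-1],[5,14.8,1.8,0,0,-8,-1],[3,15.3,1.8,0,0,-8.1,-1],[0.7,15.6,1.8,0,0,-8,-1],[-1.4,15.5,1.7,0,0,-8,-1],[-3.5,15.2,1.8,0,0,-8.1,-1],[-5.7,14.6,1.8,0,0,-8,-1],[-7.6,13.6,1.8,0,0,-8,-1],[-9.5,12.4,1.8,0,0,-8.1,-1]]}}

```text
clock: 4.0
tcp_pos: [0.4805, -0.1483, 0.2]
eef_rot: [-0.0, 0.019, 1.0, -0.0]
ft_force: [-0.3, -1.0, 0.4]
opening: 1.0
finger_force: 0.0
```

Run:
```python
from h import *
st()
im=shot('wrist'); save(im,'w1.png'); X=cloud(im); print(np.round(im['hand_eye'],3))
np.savez('w1.npz',X=X,px=im['pixels'])
hsv=cv2.cvtColor(im['pixels'],cv2.COLOR_RGB2HSV); x,y,z=X[...,0],X[...,1],X[...,2]
h=(hsv[...,0]>100)&(hsv[...,0]<125)&(hsv[...,1]>130)&(abs(z-.036)<.004)&(np.hypot(x-.48,y+.146)<.05)
print(h.sum(),cv2.minAreaRect((X[h][:,:2]*1000).astype(np.float32)))
a=(np.hypot(x-.479,y+.1465)<.068)&(np.hypot(x-.479,y+.1465)>.033)&(z>.018)&(z<.03)
print(a.sum(),cv2.minAreaRect((X[a][:,:2]*1000).astype(np.float32)))
plan([.4795,-.1463,.06],177.5,10)
```

```text
4.0 [ 0.4805 -0.1483  0.2   ] yaw 177.88 tilt [-0.0001 -0.0007] F [-0.3 -1.   0.4] tq [-0.01 -0.2  -0.01] op 93.0 ff 0.0 j [ 0.74  0.48 -0.77  2.11  0.5   0.74  1.19]
[[ 0.001 -0.959 -0.282  0.079]
 [ 1.     0.     0.002 -0.   ]
 [-0.002 -0.282  0.959 -0.15 ]
 [ 0.     0.     0.     1.   ]]
788 ((479.1142272949219, -146.18551635742188), (35.80597686767578, 40.09632110595703), 88.67062377929688)
512 ((479.31427001953125, -147.24649047851562), (12.98917293548584, 120.13021850585938), 88.2743148803711)
[[0.3, 0.0, 14.0, 0.0, 0.0, 0.1, -1], [0.3, 0.0, 14.0, 0.0, 0.0, 0.1, -1], [0.4, 0.0, 14.0, 0.0, 0.0, 0.1, -1], [0.3, 0.0, 14.0, 0.0, 0.0, 0.1, -1], [0.3, 0.0, 14.0, 0.0, 0.0, 0.1, -1], [0.3, 0.0, 14.0, 0.0, 0.1, 0.1, -1], [0.3, 0.0, 14.0, 0.0, -0.0, 0.1, -1], [0.3, 0.0, 14.0, 0.0, -0.0, 0.0, -1], [0.3, 0.0, 14.0, 0.0, -0.0, 0.1, -1], [0.3, 0.0, 14.0, 0.0, -0.0, 0.1, -1]]
max 14.0 0.1
```

Emit:
{"method": "step_arm", "body": {"moves": [[1,0,14,0,0,-0.5,-1],[0,0,14,0,0,0,-1],[0,0,14,0,0,0,-1],[0,0,14,0,0,0,-1],[0,0,14,0,0,0,-1],[0,0,14,0,0,0,-1],[0,0,14,0,0,0,-1],[0,0,14,0,0,0,-1],[0,0,0,0,0,0,-1],[0,0,0,0,0,0,-1]]}}

```text
clock: 5.05
tcp_pos: [0.4796, -0.1485, 0.0875]
eef_rot: [-0.001, 0.017, 1.0, 0.0]
ft_force: [0.4, 0.3, 0.6]
opening: 0.999
finger_force: 0.0
```

Run:
```python
from h import *
st()
```

```text
5.05 [ 0.4796 -0.1485  0.0875] yaw 178.05 tilt [-0.001   0.0003] F [0.4 0.3 0.6] tq [ 0.02 -0.17  0.05] op 92.9 ff 0.0 j [ 0.59  0.63 -0.58  2.2   0.73  0.51  0.97]
```

Emit:
{"method": "step_arm", "body": {"moves": [[0.4,1.5,15,0,0,-0.2,-1],[0,0,15,0,0,0,-1],[0,0,15,0,0,0,-1],[0,0,12,0,0,0,-1],[0,0,4,0,0,0,-1],[0,0,0,0,0,0,0.5],[0,0,0,0,0,0,1],[0,0,0,0,0,0,1],[0,0,0,0,0,0,1],[0,0,0,0,0,0,1]]}}

```text
clock: 6.05
tcp_pos: [0.4795, -0.1474, 0.0272]
eef_rot: [0.0, 0.016, 1.0, -0.0]
ft_force: [0.6, -0.8, 0.2]
opening: 0.619
finger_force: 0.0
```

Run:
```python
from h import *
st();st()
```

```text
6.05 [ 0.4795 -0.1474  0.0272] yaw 178.22 tilt [ 0.0005 -0.0002] F [ 0.6 -0.8  0.2] tq [ 0.02 -0.12 -0.02] op 57.5 ff 0.0 j [ 0.48  0.72 -0.43  2.24  0.89  0.36  0.83]
6.05 [ 0.4795 -0.1474  0.0272] yaw 178.22 tilt [ 0.0005 -0.0002] F [ 0.6 -0.8  0.2] tq [ 0.02 -0.12 -0.02] op 57.5 ff 0.0 j [ 0.48  0.72 -0.43  2.24  0.89  0.36  0.83]
```

Emit:
{"method": "step_arm", "body": {"moves": [[0,0,0,0,0,0,1],[0,0,0,0,0,0,1],[0,0,0,0,0,0,1],[0,0,0,0,0,0,1],[0,0,0,0,0,0,1],[0,0,0,0,0,0,1],[0,0,-20,0,0,0,1],[0,0,-40,0,0,0,1],[0,0,-40,0,0,0,1],[0,0,-40,0,0,0,1]]}}

```text
clock: 7.05
tcp_pos: [0.4786, -0.147, 0.1679]
eef_rot: [-0.001, 0.015, 1.0, 0.0]
ft_force: [1.0, -1.2, -2.6]
opening: 0.427
finger_force: 30.0
```

Run:
```python
from h import *
st()
im=shot('wrist');st(); save(im,'w2.png'); 
X=cloud(im)-0; T=T_tool(); Xt=(X-T[:3,3])@T[:3,:3]
print(im['P'][:3,3])
hsv=cv2.cvtColor(im['pixels'],cv2.COLOR_RGB2HSV)
b=(hsv[...,0]>100)&(hsv[...,0]<125)&(hsv[...,1]>110)&(im['depth']>0)&(np.linalg.norm(Xt,axis=-1)<.06)
print(b.sum(),np.round(np.percentile(Xt[b],[2,50,98],axis=0)*1000,1))
plan([.6372,.2825,.20],170.5,14,g=1)
```

```text
7.05 [ 0.4786 -0.147   0.1679] yaw 178.25 tilt [-0.0018  0.0009] F [ 1.  -1.2 -2.6] tq [-0.01 -0.25  0.01] op 39.7 ff 30.0 j [ 0.71  0.52 -0.73  2.14  0.56  0.68  1.13]
7.1 [ 0.481  -0.147   0.1731] yaw 178.26 tilt [ 0.0045 -0.0015] F [1.4 0.3 1.6] tq [ 0.   -0.35  0.  ] op 39.9 ff 30.0 j [ 0.71  0.52 -0.74  2.13  0.56  0.68  1.13]
[ 0.40014471 -0.14511384  0.31776261]
4937 [[-13.7 -19.3  -5.5]
 [  5.9  -0.1  -3.7]
 [ 22.4  18.9  25.5]]
[[-10.2, 31.0, -1.9, -0.0, 0.0, 0.6, 1], [-9.9, 31.1, -1.9, -0.0, 0.0, 0.5, 1], [-9.7, 31.2, -1.9, -0.0, 0.1, 0.6, 1], [-9.3, 31.3, -2.0, -0.0, -0.0, 0.5, 1], [-9.0, 31.4, -1.9, -0.0, -0.0, 0.6, 1], [-8.7, 31.4, -1.9, -0.0, 0.0, 0.5, 1], [-8.4, 31.6, -2.0, -0.0, 0.0, 0.6, 1], [-8.1, 31.6, -1.9, -0.0, 0.1, 0.5, 1], [-7.8, 31.7, -1.9, -0.0, -0.0, 0.6, 1], [-7.5, 31.8, -2.0, -0.0, -0.0, 0.5, 1]]
[[-7.2, 31.8, -1.9, -0.0, 0.0, 0.6, 1], [-6.9, 31.9, -2.0, -0.1, 0.0, 0.6, 1], [-6.5, 32.0, -1.9, 0.0, 0.0, 0.5, 1], [-6.3, 32.0, -1.9, 0.0, 0.1, 0.6, 1]]
max 32.0 0.6
```

View pics/w2.png

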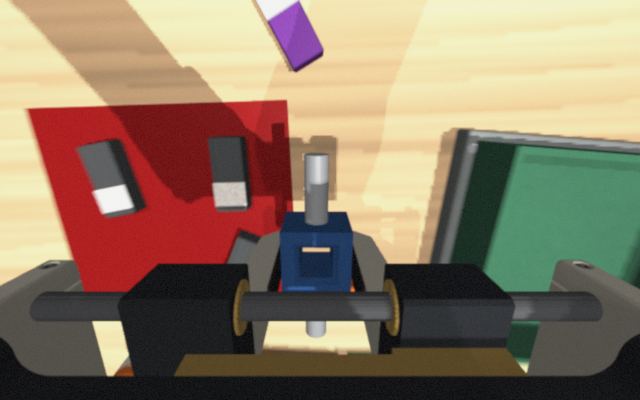

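Run:
```python
from h import *
im=shot('wrist')
d=im['depth']; K=im['mtx']; v,u=np.mgrid[:400,:640]
c=np.stack([(u-K[0,2])/K[0,0]*d,(v-K[1,2])/K[1,1]*d,d],-1)
Xt=(c@im['hand_eye'][:3,:3].T+im['hand_eye'][:3,3])*1000
hsv=cv2.cvtColor(im['pixels'],cv2.COLOR_RGB2HSV)
b=(hsv[...,0]>100)&(hsv[...,0]<125)&(hsv[...,1]>110)&(d>0)&(d<.2)
f=b&(v>215)&(v<235)&(u>285)&(u<345)
for vv in range(210,292,4): 
  m=b[vv]&(abs(u[vv]-317)<8); 
  if m.any(): print(vv,np.round(np.median(Xt[vv][m],0),1), end=';')
m=b&(abs(Xt[...,2]+9)<7); print(m.sum())
w=(d>.2)&(abs(v-253)<12)&(abs(u-317)<20); print('hole',np.unique(u[w])[[0,-1]],np.unique(v[w])[[0,-1]])
t=b&(v>240)&(v<285); print('top z',np.percentile(Xt[t],[5,50,95],axis=0))
for vv in (244,250): print(np.round(Xt[vv,280:354:3,1]),np.round(Xt[vv,280:354:3,2]))
plan([.6372,.2,.20],170.5,10,g=1)
```

```text
226 [19.7  0.6 -1.4];230 [19.7  0.5 -7.3];234 [18.4  0.5 -9.8];238 [16.   0.5 -9.5];242 [13.5  0.5 -9.3];246 [10.4  1.1 -8. ];254 [-9.8  0.7 21.5];258 [-9.7  0.7 15.8];262 [-9.7  0.7 10.4];266 [-9.8  1.   5.5];270 [-9.9  0.6  0.9];274 [-9.7  0.6 -3.9];278 [-10.4   0.6  -7.1];282 [-12.    0.6  -8.8];286 [-14.1   0.6  -9.6];290 [-16.8   0.6  -9.5];3712
hole [302 329] [247 250]
top z [[-1.19020880e+01 -1.86600757e+01 -1.04874989e+01]
 [-4.86091464e+00 -3.90689195e-03 -8.90196701e+00]
 [ 1.34689656e+01  1.83021674e+01  1.63726564e+01]]
[-20. -18. -17. -15. -13. -12. -10.  -8.  -7.  -5.  -3.  -2.  -0.   2.
   3.   5.   7.   8.  10.  12.  13.  15.  16.  18.  21.] [ -9.  -9.  -9. -10. -10.  -9. -10. -10. -10. -10. -10. -11. -10. -10.
  -9. -10. -10. -11.  -9. -10. -10. -10. -10. -10.  -0.]
[-20. -18. -17. -15. -13. -12. -10. -10. -15. -11.  -7.  -3.   0.   4.
   8.  12.  16.   9.  10.  12.  13.  15.  17.  18.  20.] [-10. -10.  -9. -10. -10.  -8.  -7.  18. 174. 173. 172. 172. 173. 173.
 173. 173. 174.   6.  -6.  -9.  -9. -10. -10. -11.  -8.]
[[-14.5, 35.2, -2.9, -0.0, 0.0, 0.8, 1], [-14.0, 35.4, -2.9, -0.0, 0.1, 0.7, 1], [-13.6, 35.6, -2.9, -0.0, 0.0, 0.8, 1], [-13.1, 35.8, -2.9, -0.0, 0.0, 0.8, 1], [-12.6, 35.9, -3.0, -0.0, 0.1, 0.8, 1], [-12.1, 36.1, -2.9, -0.0, 0.0, 0.7, 1], [-11.6, 36.3, -2.9, -0.0, 0.0, 0.8, 1], [-11.1, 36.4, -3.0, -0.1, 0.1, 0.8, 1], [-10.6, 36.6, -2.9, 0.0, 0.0, 0.7, 1], [-10.2, 36.7, -2.9, 0.0, 0.0, 0.8, 1]]
max 36.7 0.8
```

The handle sits centred in the jaws within 0.3 mm, with the bore visible at (317,262). I'll move it near the shaft and look at the shaft.

Emit:
{"method": "step_arm", "body": {"moves": [[-14.5,35.2,-2.9,0,0,0.8,1],[-14,35.4,-2.9,0,0,0.7,1],[-13.6,35.6,-2.9,0,0,0.8,1],[-13.1,35.8,-2.9,0,0,0.8,1],[-12.6,35.9,-3,0,0,0.8,1],[-12.1,36.1,-2.9,0,0,0.7,1],[-11.6,36.3,-2.9,0,0,0.8,1],[-11.1,36.4,-3,0,0,0.8,1],[-10.6,36.6,-2.9,0,0,0.7,1],[-10.2,36.7,-2.9,0,0,0.8,1]]}}

```text
clock: 8.15
tcp_pos: [0.6353, 0.2012, 0.1944]
eef_rot: [-0.001, 0.083, 0.997, -0.001]
ft_force: [0.4, -0.3, -2.7]
opening: 0.427
finger_force: 30.0
```

Emit:
{"method": "step_arm", "body": {"moves": [[0,0,0,0,0,0,1],[0,0,0,0,0,0,1],[0,0,0,0,0,0,1],[0,0,0,0,0,0,1],[0,0,0,0,0,0,1],[0,0,0,0,0,0,1],[0,0,0,0,0,0,1],[0,0,0,0,0,0,1],[0,0,0,0,0,0,1],[0,0,0,0,0,0,1]]}}

```text
clock: 9.15
tcp_pos: [0.6353, 0.2003, 0.1961]
eef_rot: [0.0, 0.083, 0.997, 0.0]
ft_force: [-0.3, -0.5, -1.9]
opening: 0.424
finger_force: 30.0
```

Run:
```python
from h import *
st()
im=shot('wrist');st(); save(im,'w3.png'); X=cloud(im); px=im['pixels'].astype(int); x,y,z=X[...,0],X[...,1],X[...,2]
r,g,b=[px[...,i] for i in range(3)]
def rect(m,n):
    p=X[m]; print(n,len(p),cv2.minAreaRect((p[:,:2]*1000).astype(np.float32)) if len(p) else '', np.round(p.mean(0),4) if len(p) else '')
n=np.hypot(x-.637,y-.2825)<.03
rect(n&(z>.112)&(z<.14),'shaft'); rect(n&(z>.126)&(z<.133),'shoulder'); rect(n&(z>.133)&(z<.14),'pilot')
rect(n&(abs(z-.1)<.004),'boss')
rect((r>140)&(b<90)&(g>100)&(abs(z-.095)<.01)&(x>.6),'tongue')
```

```text
9.15 [0.6353 0.2003 0.1961] yaw 170.53 tilt [0. 0.] F [-0.3 -0.5 -1.9] tq [ 0.05 -0.16  0.02] op 39.5 ff 30.0 j [ 0.03  0.65 -0.67  1.75  0.49  0.91  0.56]
9.2 [0.6353 0.2003 0.1961] yaw 170.54 tilt [0.0001 0.    ] F [-0.5  0.1 -1.9] tq [ 0.02 -0.11  0.02] op 39.7 ff 30.0 j [ 0.03  0.65 -0.67  1.75  0.49  0.91  0.56]
shaft 608 ((637.3693237304688, 281.43927001953125), (17.260879516601562, 16.51151466369629), 82.47795867919922) [0.6352 0.2796 0.1288]
shoulder 222 ((637.4191284179688, 281.45526123046875), (16.75876235961914, 16.222055435180664), 81.34564208984375) [0.6349 0.2794 0.1301]
pilot 209 ((637.2938842773438, 281.32098388671875), (11.635157585144043, 10.901481628417969), 80.1854248046875) [0.6371 0.2812 0.1355]
boss 1545 ((638.3316040039062, 280.3740234375), (48.03764343261719, 50.07939147949219), 42.10922622680664) [0.6348 0.2783 0.1004]
tongue 765 ((641.9175415039062, 142.37294006347656), (300.01312255859375, 46.98418045043945), 72.01114654541016) [0.6827 0.2705 0.0974]
```

View pics/w3.png

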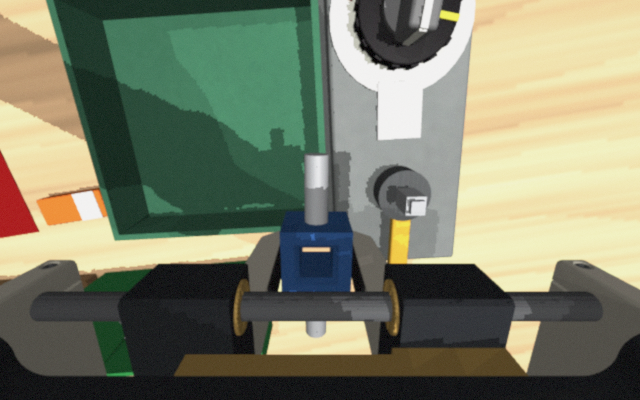

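Emit:
{"method": "step_arm", "body": {"moves": [[2,15,0,0,0,-0.2,1],[2,15,0,0,0,0,1],[2,15,0,0,0,0,1],[2,15,0,0,0,0,1],[2,15,0,0,0,0,1],[1.7,5.3,0,0,0,0,1],[0,0,0,0,0,0,1],[0,0,0,0,0,0,1],[0,0,0,0,0,0,1],[0,0,0,0,0,0,1]]}}

```text
clock: 10.2
tcp_pos: [0.637, 0.2804, 0.1961]
eef_rot: [0.0, 0.081, 0.997, -0.0]
ft_force: [-0.1, -0.5, -2.4]
opening: 0.426
finger_force: 30.0
```

Run:
```python
from h import *
st()
```

```text
10.2 [0.637  0.2804 0.1961] yaw 170.67 tilt [ 0.     -0.0005] F [-0.1 -0.5 -2.4] tq [ 0.06 -0.19  0.02] op 39.6 ff 30.0 j [-0.1   0.68 -0.66  1.68  0.49  0.95  0.47]
```

Emit:
{"method": "step_arm", "body": {"moves": [[0,1,8,0,0,0,1],[0,0,8,0,0,0,1],[0,0,8,0,0,0,1],[0,0,6,0,0,0,1],[0,0,4,0,0,0,1],[0,0,3,0,0,0,1],[0,0,3,0,0,0,1],[0,0,3,0,0,0,1],[0,0,3,0,0,0,1],[0,0,0,0,0,0,1]]}}

```text
clock: 11.2
tcp_pos: [0.6367, 0.2823, 0.1497]
eef_rot: [-0.0, 0.081, 0.997, -0.0]
ft_force: [-0.6, -0.5, -2.7]
opening: 0.427
finger_force: 30.0
```

Run:
```python
from h import *
st()
```

```text
11.2 [0.6367 0.2823 0.1497] yaw 170.73 tilt [-0.0005 -0.0003] F [-0.6 -0.5 -2.7] tq [ 0.04 -0.13 -0.02] op 39.7 ff 30.0 j [-0.12  0.73 -0.63  1.71  0.54  0.88  0.43]
```

Emit:
{"method": "step_arm", "body": {"moves": [[0,-0.4,3,0,0,0,1],[0,0,3,0,0,0,1],[0,0,3,0,0,0,1],[0,0,3,0,0,0,1],[0,0,3,0,0,0,1],[0,0,3,0,0,0,1],[0,0,2,0,0,0,1],[0,0,2,0,0,0,1],[0,0,1,0,0,0,1],[0,0,0,0,0,0,1]]}}

```text
clock: 12.2
tcp_pos: [0.6368, 0.2821, 0.1272]
eef_rot: [0.0, 0.081, 0.997, 0.0]
ft_force: [0.3, -0.4, -2.4]
opening: 0.43
finger_force: 30.0
```

Run:
```python
from h import *
st()
```

```text
12.2 [0.6368 0.2821 0.1272] yaw 170.74 tilt [0.0001 0.    ] F [ 0.3 -0.4 -2.4] tq [-0.01 -0.12  0.02] op 40.0 ff 30.0 j [-0.13  0.75 -0.61  1.73  0.56  0.84  0.41]
```

Emit:
{"method": "step_arm", "body": {"moves": [[0,0,1,0,0,0,1],[0,0,1,0,0,8,1],[0,0,0,0,0,8,1],[0,0,0,0,0,8,1],[0,0,0,0,0,8,1],[0,0,0,0,0,8,1],[0,0,0,0,0,8,1],[0,0,0,0,0,8,1],[0,0,0,0,0,8,1],[0,0,0,0,0,8,1]]}}

```text
clock: 13.2
tcp_pos: [0.6383, 0.2825, 0.1271]
eef_rot: [0.001, 0.653, 0.757, 0.002]
ft_force: [0.5, -0.7, 6.4]
opening: 0.427
finger_force: 30.0
```

Run:
```python
from h import *
st()
```

```text
13.2 [0.6383 0.2825 0.1271] yaw 98.42 tilt [0.0036 0.0013] F [ 0.5 -0.7  6.4] tq [-0.4  -0.1   0.24] op 39.7 ff 30.0 j [-0.33  0.7  -0.27  1.74  0.26  0.74 -0.59]
```

Emit:
{"method": "step_arm", "body": {"moves": [[0,0,0,0,0,4,1],[0,0,0,0,0,4,1],[0,0,0,0,0,4,1],[0,0,0,0,0,3,1],[0,0,0,0,0,3,1],[0,0,0,0,0,2,1],[0,0,0,0,0,2,1],[0,0,0,0,0,0,1],[0,0,0,0,0,0,1],[0,0,0,0,0,0,1]]}}

```text
clock: 14.2
tcp_pos: [0.6386, 0.2826, 0.1271]
eef_rot: [0.001, 0.784, 0.621, 0.002]
ft_force: [0.9, -1.1, 7.6]
opening: 0.428
finger_force: 30.0
```

Run:
```python
from h import *
st()
for n in ['scene','side']:
    im=shot(n); save(im,n+'1.png'); X=cloud(im); px=im['pixels'].astype(int); x,y,z=X[...,0],X[...,1],X[...,2]
    m=(px[...,0]>120)&(px[...,2]<80)&(px[...,1]>90)&(abs(z-.097)<.007)&(np.hypot(x-.637,y-.282)<.095)
    if m.sum()>5:
        c=X[m].mean(0); print(n,m.sum(),c,np.degrees(np.arctan2(c[1]-.2815,c[0]-.6373)),cv2.minAreaRect((X[m][:,:2]*1000).astype(np.float32)))
```

```text
14.2 [0.6386 0.2826 0.1271] yaw 76.72 tilt [0.004  0.0017] F [ 0.9 -1.1  7.6] tq [-0.31 -0.19 -0.06] op 39.8 ff 30.0 j [-0.39  0.69 -0.17  1.75  0.16  0.72 -0.88]
```

Emit:
{"method": "step_arm", "body": {"moves": [[0,0,0,0,0,2,1],[0,0,0,0,0,2,1],[0,0,0,0,0,2,1],[0,0,0,0,0,0,1],[0,0,0,0,0,0,1],[0,0,0,0,0,0,1],[0,0,0,0,0,0,1],[0,0,0,0,0,0,1],[0,0,0,0,0,0,1],[0,0,0,0,0,0,1]]}}

```text
clock: 15.3
tcp_pos: [0.6386, 0.2826, 0.1271]
eef_rot: [0.0, 0.816, 0.579, 0.002]
ft_force: [1.9, -1.1, 8.4]
opening: 0.428
finger_force: 30.0
```

Run:
```python
from h import *
st()
A=[]
for n,c in [('scene',(360,80)),('side',(120,220))]:
    im=shot(n); A.append(cv2.resize(im['pixels'][c[1]:c[1]+150,c[0]:c[0]+150,::-1],(400,400)))
cv2.imwrite('pics/c1.png',np.hstack(A))
```

```text
15.3 [0.6386 0.2826 0.1271] yaw 70.72 tilt [0.0041 0.0017] F [ 1.9 -1.1  8.4] tq [-0.36 -0.23 -0.01] op 39.8 ff 30.0 j [-0.41  0.68 -0.14  1.75  0.13  0.71 -0.96]
```

View pics/c1.png

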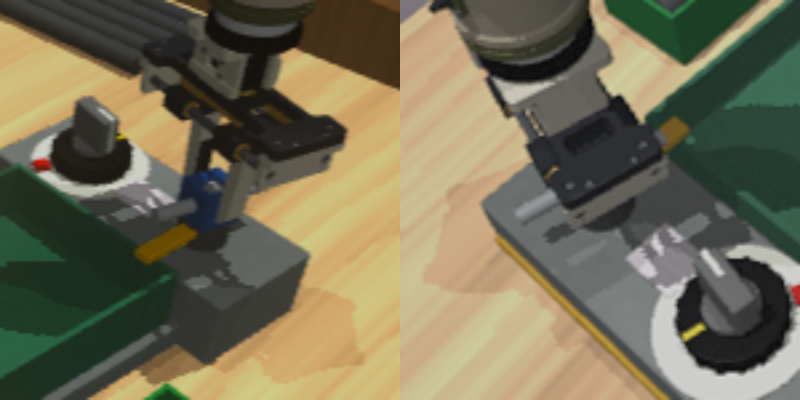

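The crop shows the yellow tongue swung out over the tub rim with the hub seated. I'll measure its angle.

Run:
```python
from h import *
for n in ['scene','side']:
    im=shot(n); X=cloud(im); x,y,z=X[...,0],X[...,1],X[...,2]
    hsv=cv2.cvtColor(im['pixels'],cv2.COLOR_RGB2HSV)
    m=(hsv[...,0]>15)&(hsv[...,0]<30)&(hsv[...,1]>150)&(abs(z-.097)<.008)&(np.hypot(x-.637,y-.282)<.095)&(np.hypot(x-.637,y-.282)>.022)
    if m.sum()>5:
        c=X[m].mean(0); print(n,m.sum(),c,np.degrees(np.arctan2(c[1]-.2815,c[0]-.6373)),cv2.minAreaRect((X[m][:,:2]*1000).astype(np.float32)))
```

```text
scene 160 [0.6347184  0.22614026 0.09535655] -92.66995181393033 ((633.361083984375, 228.67555236816406), (62.53410339355469, 18.86455726623535), 84.09159851074219)
side 69 [0.62555963 0.2084728  0.0943274 ] -99.1331227959296 ((627.3885498046875, 211.74655151367188), (26.87990951538086, 19.16203498840332), 84.76305389404297)
```

Emit:
{"method": "step_arm", "body": {"moves": [[0,0,-1,0,0,-2,1],[0,0,-0.5,0,0,0,0.7],[0,0,0,0,0,0,0.3],[0,0,0,0,0,0,-0.2],[0,0,0,0,0,0,-0.2],[0,0,0,0,0,0,-0.2],[0,0,-20,0,0,0,-0.2],[0,0,-40,0,0,0,-0.2],[0,0,-40,0,0,0,-0.2],[0,0,-30,0,0,0,-0.2]]}}

```text
clock: 16.5
tcp_pos: [0.6367, 0.2823, 0.259]
eef_rot: [-0.0, 0.805, 0.593, 0.001]
ft_force: [0.4, -0.3, 0.7]
opening: 0.601
finger_force: 0.0
```

Run:
```python
from h import *
st(); T0=T_tool()
A=[]
for n,c in [('scene',(360,80)),('side',(120,220))]:
    im=shot(n); A.append(cv2.resize(im['pixels'][c[1]:c[1]+150,c[0]:c[0]+150,::-1],(400,400)))
    X=cloud(im); x,y,z=X[...,0],X[...,1],X[...,2]
    on=(x>.3)&(x<.75)&(y<-.08)&(y>-.48)&(z>.0185)&(z<.032)
    k,lab,s,_=cv2.connectedComponentsWithStats(on.astype(np.uint8))
    for i in range(1,k):
        if s[i,4]>80: 
            r=cv2.minAreaRect((X[lab==i][:,:2]*1000).astype(np.float32)); print(n,np.round(r[0],1),np.round(r[1],1),round(r[2],1),np.median(im['pixels'][lab==i],0))
    hsv=cv2.cvtColor(im['pixels'],cv2.COLOR_RGB2HSV)
    m=(hsv[...,0]>15)&(hsv[...,0]<30)&(hsv[...,1]>150)&(abs(z-.097)<.008)&(np.hypot(x-.637,y-.282)<.095)&(np.hypot(x-.637,y-.282)>.022)
    print('tongue',cv2.minAreaRect((X[m][:,:2]*1000).astype(np.float32)))
    h=(hsv[...,0]>100)&(hsv[...,0]<125)&(hsv[...,1]>110)&(np.hypot(x-.637,y-.282)<.05)
    print('hub top z',np.percentile(z[h],[80,90,97]))
cv2.imwrite('pics/c2.png',np.hstack(A))
```

```text
16.5 [0.6367 0.2823 0.259 ] yaw 72.75 tilt [0.0008 0.0007] F [ 0.4 -0.3  0.7] tq [ 0.03 -0.08 -0.02] op 55.9 ff 0.0 j [-0.39  0.55 -0.17  1.64  0.11  0.96 -0.9 ]
scene [ 320.9 -163.4] [62.9 35.3] 26.8 [104.  45. 133.]
scene [ 456.6 -238.8] [81.6 34.5] 0.6 [70. 65. 61.]
scene [ 612.8 -107.6] [35.9 55.1] 1.9 [208.  97.   0.]
scene [ 568.8 -238.3] [33.9 81.7] 65.0 [69. 64. 61.]
scene [ 466.9 -392. ] [80.7 34.3] 9.6 [71. 65. 62.]
scene [ 720.1 -370.6] [58.4 23.1] 79.7 [110. 104.  95.]
tongue ((634.0260620117188, 228.2412567138672), (63.44708251953125, 18.990625381469727), 85.13034057617188)
hub top z [0.13576149 0.13654026 0.13734153]
side [ 710.2 -181.1] [201.1  17.7] 83.8 [78. 62. 44.]
side [ 464.4 -391.3] [80.4 38. ] 7.3 [73. 75. 77.]
side [ 566.9 -236.9] [35.2 83.7] 64.2 [73. 76. 77.]
side [ 453.1 -237.9] [35.2 80.2] 89.5 [74. 76. 77.]
side [ 610.  -108.4] [56.4 37.8] 89.1 [197. 110.  48.]
side [ 319.5 -162.1] [58.7 35.3] 28.8 [105.  54. 135.]
tongue ((630.2736206054688, 227.31387329101562), (60.9674072265625, 18.27800178527832), 83.58316802978516)
hub top z [0.13470474 0.135427   0.13621826]
```

View pics/c2.png

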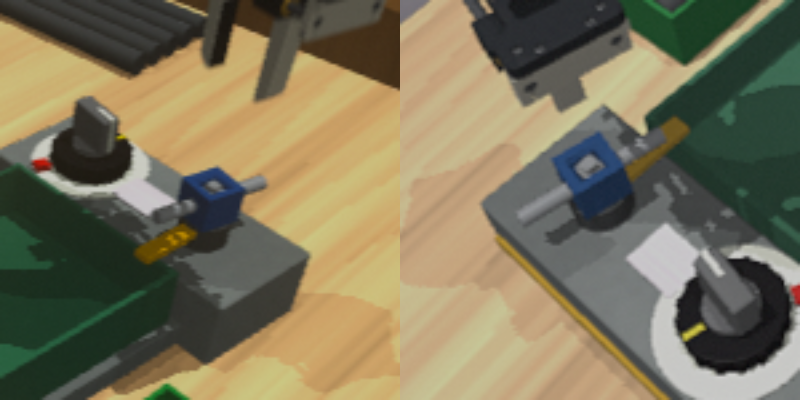

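The handle is seated (hub top at 136 mm) and the tongue is at the stop (−95.6° against an expected −96°). The blank near (466,−392) mm was knocked aside since the first look, so I use the fresh poses.

Run:
```python
from h import *
plan([.568,-.2378,.10],155,20,g=-0.4,cw=-1)
```

```text
[[-26.0, 4.3, 8.0, 0.0, -0.0, -4.1, -0.4], [-26.2, 2.5, 7.9, 0.0, -0.0, -4.1, -0.4], [-26.3, 0.6, 8.0, 0.1, -0.0, -4.1, -0.4], [-26.2, -1.3, 8.0, -0.0, -0.0, -4.2, -0.4], [-26.2, -3.2, 7.9, 0.0, -0.0, -4.1, -0.4], [-25.8, -5.0, 8.0, 0.0, -0.0, -4.1, -0.4], [-25.4, -6.9, 8.0, 0.1, -0.0, -4.1, -0.4], [-24.8, -8.7, 7.9, -0.0, -0.0, -4.1, -0.4], [-24.2, -10.4, 8.0, -0.0, -0.0, -4.1, -0.4], [-23.3, -12.2, 8.0, 0.0, -0.0, -4.1, -0.4]]
[[-22.4, -13.7, 8.0, 0.0, -0.0, -4.1, -0.4], [-21.4, -15.4, 7.9, 0.1, -0.0, -4.2, -0.4], [-20.2, -16.8, 8.1, -0.0, -0.0, -4.1, -0.4], [-19.0, -18.3, 8.0, 0.0, -0.0, -4.1, -0.4], [-17.6, -19.5, 8.0, 0.0, -0.0, -4.1, -0.4], [-16.1, -20.8, 8.0, 0.1, -0.0, -4.1, -0.4], [-14.6, -21.8, 8.0, -0.0, -0.0, -4.1, -0.4], [-13.0, -22.9, 8.1, 0.0, -0.0, -4.1, -0.4], [-11.4, -23.7, 8.0, 0.0, -0.0, -4.1, -0.4], [-9.6, -24.4, 8.0, 0.1, -0.0, -4.2, -0.4]]
max 26.3 4.2
```

Emit:
{"method": "step_arm", "body": {"moves": [[-26,4.3,8,0,0,-4.1,-0.4],[-26.2,2.5,8,0,0,-4.1,-0.4],[-26.3,0.6,8,0,0,-4.1,-0.4],[-26.2,-1.3,8,0,0,-4.2,-0.4],[-26.2,-3.2,8,0,0,-4.1,-0.4],[-25.8,-5,8,0,0,-4.1,-0.4],[-25.4,-6.9,8,0,0,-4.1,-0.4],[-24.8,-8.7,8,0,0,-4.1,-0.4],[-24.2,-10.4,8,0,0,-4.1,-0.4],[-23.3,-12.2,8,0,0,-4.1,-0.4]]}}

```text
clock: 17.6
tcp_pos: [0.6003, 0.0204, 0.1754]
eef_rot: [-0.001, 0.544, 0.839, -0.0]
ft_force: [0.8, -0.2, 0.0]
opening: 0.699
finger_force: 0.0
```

Emit:
{"method": "step_arm", "body": {"moves": [[-22.4,-13.7,8,0,0,-4.1,-0.4],[-21.4,-15.4,8,0,0,-4.2,-0.4],[-20.2,-16.8,8,0,0,-4.1,-0.4],[-19,-18.3,8,0,0,-4.1,-0.4],[-17.6,-19.5,8,0,0,-4.1,-0.4],[-16.1,-20.8,8,0,0,-4.1,-0.4],[-14.6,-21.8,8,0,0,-4.1,-0.4],[-13,-22.9,8,0,0,-4.1,-0.4],[-11.4,-23.7,8,0,0,-4.1,-0.4],[-9.6,-24.4,8,0,0,-4.2,-0.4]]}}

```text
clock: 18.6
tcp_pos: [0.5652, -0.2399, 0.0954]
eef_rot: [-0.001, 0.215, 0.977, 0.0]
ft_force: [0.4, 0.1, -0.4]
opening: 0.701
finger_force: 0.0
```

```bash
cat >> h.py <<'E'
def blanks(im):
    X=cloud(im); x,y,z=X[...,0],X[...,1],X[...,2]
    on=(x>.3)&(x<.75)&(y<-.05)&(y>-.48)&(z>.0185)&(z<.032)
    k,lab,s,_=cv2.connectedComponentsWithStats(on.astype(np.uint8))
    for i in range(1,k):
        if s[i,4]>150:
            r=cv2.minAreaRect((X[lab==i][:,:2]*1000).astype(np.float32)); a=r[2]+(90 if r[1][1]>r[1][0] else 0)
            print('  blank?',np.round(r[0],1),np.round(r[1],1),'long yaw',round(a,1),np.median(im['pixels'][lab==i],0))
E
python3 - <<'E'
from h import *
st(); im=shot('wrist'); st(); blanks(im)
E
```

```text
18.6 [ 0.5652 -0.2399  0.0954] yaw 155.23 tilt [-0.0014  0.0009] F [ 0.4  0.1 -0.4] tq [ 0.   -0.2  -0.04] op 65.2 ff 0.0 j [ 0.65  0.7  -0.51  1.95  0.55  0.64  0.92]
18.65 [ 0.5632 -0.2456  0.0937] yaw 155.18 tilt [-0.0044 -0.0017] F [-0.3 -3.4 -1.4] tq [-0.27 -0.09  0.02] op 65.4 ff 0.0 j [ 0.65  0.7  -0.51  1.94  0.55  0.64  0.93]
  blank? [ 454.6 -240. ] [34.3 80.2] long yaw 179.8 [103. 103. 103.]
  blank? [ 465.4 -393.4] [79.8 35.9] long yaw 9.4 [65. 66. 66.]
  blank? [610.9 -96.4] [80.4 35.2] long yaw 89.5 [244. 162.  73.]
  blank? [ 567.5 -239.5] [34.  80.4] long yaw 155.0 [69. 59. 59.]
  blank? [ 698.7 -251.2] [62.7  3.1] long yaw 84.6 [88. 67. 45.]
```

Emit:
{"method": "step_arm", "body": {"moves": [[0,0,10,0,0,0,-0.4],[0,0,10,0,0,0,-0.4],[0,0,10,0,0,0,-0.4],[0,0,5,0,0,0,-0.4],[0,0,0,0,0,0,-0.4],[0,0,0,0,0,0,-0.4],[0,0,0,0,0,0,-0.4],[0,0,0,0,0,0,-0.4],[0,0,0,0,0,0,-0.4],[0,0,0,0,0,0,-0.4]]}}

```text
clock: 19.65
tcp_pos: [0.5661, -0.2394, 0.0618]
eef_rot: [0.0, 0.216, 0.976, -0.0]
ft_force: [0.4, -0.6, 0.1]
opening: 0.701
finger_force: 0.0
```

Run:
```python
from h import *
st(); im=shot('wrist'); st(); blanks(im); plan([.5675,-.2385,.023],155,4,g=-.4)
```

```text
19.65 [ 0.5661 -0.2394  0.0618] yaw 155.02 tilt [ 0.0003 -0.0002] F [ 0.4 -0.6  0.1] tq [ 0.01 -0.15  0.02] op 65.2 ff 0.0 j [ 0.62  0.74 -0.47  1.96  0.59  0.58  0.88]
19.7 [ 0.5662 -0.2394  0.0618] yaw 155.03 tilt [ 0.0002 -0.0001] F [ 0.   0.3 -0.4] tq [ 0.02 -0.12 -0.03] op 65.0 ff 0.0 j [ 0.62  0.74 -0.47  1.96  0.59  0.58  0.88]
  blank? [ 454.7 -240.1] [34.5 80.1] long yaw 179.8 [101. 103. 104.]
  blank? [ 465.4 -393.4] [79.9 36.6] long yaw 9.7 [65. 65. 66.]
  blank? [610.9 -96.5] [80.4 35.6] long yaw 89.1 [243. 155.  65.]
  blank? [ 567.2 -239.5] [34.  79.7] long yaw 154.8 [82. 82. 82.]
[[-0.2, 0.3, 9.7, -0.0, 0.0, 0.0, -0.4], [-0.2, 0.4, 9.7, -0.0, 0.0, 0.0, -0.4], [-0.2, 0.3, 9.7, -0.0, 0.0, 0.0, -0.4], [-0.2, 0.4, 9.7, -0.0, 0.0, 0.0, -0.4]]
max 9.7 0.0
```

Emit:
{"method": "step_arm", "body": {"moves": [[-0.5,0.5,13,0,0,0,-0.4],[0,0,13,0,0,0,-0.4],[0,0,10,0,0,0,-0.4],[0,0,3,0,0,0,0.2],[0,0,0,0,0,0,1],[0,0,0,0,0,0,1],[0,0,0,0,0,0,1],[0,0,0,0,0,0,1],[0,0,0,0,0,0,1],[0,0,0,0,0,0,1]]}}

```text
clock: 20.7
tcp_pos: [0.5671, -0.2391, 0.023]
eef_rot: [0.0, 0.216, 0.976, -0.0]
ft_force: [-1.3, -0.3, 2.7]
opening: 0.364
finger_force: 30.0
```

Emit:
{"method": "step_arm", "body": {"moves": [[0,0,0,0,0,0,1],[0,0,0,0,0,0,1],[0,0,-10,0,0,0,1],[0,0,-25,0,0,0,1],[0,0,-30,0,0,0,1],[0,0,-30,0,0,0,1],[0,0,-30,0,0,0,1],[0,0,-15,0,0,0,1],[0,0,0,0,0,0,1],[0,0,0,0,0,0,1]]}}

```text
clock: 21.7
tcp_pos: [0.566, -0.2392, 0.1616]
eef_rot: [-0.001, 0.216, 0.976, -0.0]
ft_force: [0.5, 1.0, -5.9]
opening: 0.367
finger_force: 30.0
```

Run:
```python
from h import *
st(); plan([.5838,.0611,.16],84,20,g=1)
```

```text
21.7 [ 0.566  -0.2392  0.1616] yaw 155.02 tilt [-0.0014  0.0001] F [ 0.5  1.  -5.9] tq [-0.06 -0.08  0.  ] op 34.1 ff 30.0 j [ 0.69  0.62 -0.58  1.9   0.47  0.77  0.98]
[[5.5, 14.0, 0.1, -0.0, -0.0, 3.6, 1], [6.4, 13.6, 0.1, -0.0, -0.0, 3.5, 1], [7.3, 13.2, 0.0, -0.0, -0.0, 3.6, 1], [8.0, 12.7, 0.1, -0.0, -0.0, 3.5, 1], [8.8, 12.2, 0.1, -0.0, -0.0, 3.6, 1], [9.5, 11.6, 0.1, -0.0, -0.0, 3.5, 1], [10.3, 11.1, 0.1, -0.0, -0.0, 3.6, 1], [10.9, 10.3, 0.1, -0.0, -0.0, 3.5, 1], [11.5, 9.7, 0.0, -0.0, -0.0, 3.6, 1], [12.1, 8.9, 0.1, -0.0, -0.0, 3.5, 1]]
[[12.6, 8.2, 0.1, -0.0, -0.0, 3.6, 1], [13.1, 7.4, 0.1, -0.0, -0.0, 3.5, 1], [13.6, 6.5, 0.1, -0.1, -0.0, 3.6, 1], [13.9, 5.7, 0.1, 0.0, -0.0, 3.5, 1], [14.3, 4.8, 0.0, 0.0, -0.0, 3.6, 1], [14.5, 4.0, 0.1, 0.0, -0.0, 3.5, 1], [14.7, 3.0, 0.1, 0.0, -0.0, 3.6, 1], [14.9, 2.1, 0.1, 0.0, -0.0, 3.5, 1], [15.0, 1.2, 0.1, 0.0, -0.0, 3.6, 1], [15.0, 0.2, 0.1, 0.0, -0.0, 3.5, 1]]
max 15.0 3.6
```

Emit:
{"method": "step_arm", "body": {"moves": [[5.5,14,0,0,0,3.6,1],[6.4,13.6,0,0,0,3.5,1],[7.3,13.2,0,0,0,3.6,1],[8,12.7,0,0,0,3.5,1],[8.8,12.2,0,0,0,3.6,1],[9.5,11.6,0,0,0,3.5,1],[10.3,11.1,0,0,0,3.6,1],[10.9,10.3,0,0,0,3.5,1],[11.5,9.7,0,0,0,3.6,1],[12.1,8.9,0,0,0,3.5,1]]}}

```text
clock: 22.7
tcp_pos: [0.5746, -0.0882, 0.1606]
eef_rot: [-0.002, 0.504, 0.863, -0.001]
ft_force: [-0.3, -0.1, -6.4]
opening: 0.361
finger_force: 30.0
```

Emit:
{"method": "step_arm", "body": {"moves": [[12.6,8.2,0,0,0,3.6,1],[13.1,7.4,0,0,0,3.5,1],[13.6,6.5,0,0,0,3.6,1],[13.9,5.7,0,0,0,3.5,1],[14.3,4.8,0,0,0,3.6,1],[14.5,4,0,0,0,3.5,1],[14.7,3,0,0,0,3.6,1],[14.9,2.1,0,0,0,3.5,1],[15,1.2,0,0,0,3.6,1],[15,0.2,0,0,0,3.5,1]]}}

```text
clock: 23.7
tcp_pos: [0.5834, 0.0617, 0.1605]
eef_rot: [-0.001, 0.744, 0.669, -0.002]
ft_force: [0.4, 0.2, -4.8]
opening: 0.368
finger_force: 30.0
```

Emit:
{"method": "step_arm", "body": {"moves": [[0,0,10,0,0,0,1],[0,0,15,0,0,0,1],[0,0,15,0,0,0,1],[0,0,15,0,0,0,1],[0,0,15,0,0,0,1],[0,0,10,0,0,0,1],[0,0,0,0,0,0,1],[0,0,0,0,0,0,1],[0,0,0,0,0,0,1],[0,0,0,0,0,0,1]]}}

```text
clock: 24.7
tcp_pos: [0.5849, 0.0612, 0.0832]
eef_rot: [0.0, 0.743, 0.669, 0.0]
ft_force: [-0.8, 0.5, -4.6]
opening: 0.363
finger_force: 30.0
```

Run:
```python
from h import *
st()
```

```text
24.7 [0.5849 0.0612 0.0832] yaw 84.04 tilt [0.0011 0.0002] F [-0.8  0.5 -4.6] tq [-0.05 -0.08 -0.04] op 33.7 ff 30.0 j [-0.09  0.65 -0.17  2.03  0.22  0.48 -0.52]
```

Emit:
{"method": "step_arm", "body": {"moves": [[0,0,10,0,0,0,1],[0,0,10,0,0,0,1],[0,0,5,0,0,0,1],[0,0,1.5,0,0,0,1],[0,0,0,0,0,0,1],[0,0,0,0,0,0,0.2],[0,0,0,0,0,0,-0.1],[0,0,0,0,0,0,-0.1],[0,0,0,0,0,0,-0.1],[0,0,0,0,0,0,-0.1]]}}

```text
clock: 25.7
tcp_pos: [0.5846, 0.0613, 0.056]
eef_rot: [-0.0, 0.743, 0.669, 0.0]
ft_force: [-0.3, -0.0, 0.5]
opening: 0.552
finger_force: 0.0
```

Emit:
{"method": "step_arm", "body": {"moves": [[0,0,-20,0,0,0,-0.1],[0,0,-30,0,0,0,-0.1],[0,0,-30,0,0,0,-0.1],[0,0,-30,0,0,0,-0.1],[0,0,0,0,0,0,-0.4],[0,0,0,0,0,0,-0.4],[0,0,0,0,0,0,-0.4],[0,0,0,0,0,0,-0.4],[0,0,0,0,0,0,-0.4],[0,0,0,0,0,0,-0.4]]}}

```text
clock: 26.7
tcp_pos: [0.5843, 0.0613, 0.1654]
eef_rot: [-0.0, 0.743, 0.669, -0.0]
ft_force: [-0.1, 0.4, 0.3]
opening: 0.699
finger_force: 0.0
```

Run:
```python
from h import *
st(); im=shot('scene'); blanks(im)
plan([.4550,-.2390,.10],0,14,g=-.4)
```

```text
26.7 [0.5843 0.0613 0.1654] yaw 84.04 tilt [-0.0012 -0.0001] F [-0.1  0.4  0.3] tq [-0.04 -0.02 -0.02] op 65.0 ff 0.0 j [-0.05  0.53 -0.21  1.97  0.18  0.66 -0.48]
  blank? [ 322.2 -163. ] [60.7 34.3] long yaw 28.0 [71. 38. 82.]
  blank? [ 456.1 -238.6] [34.1 81.4] long yaw 179.6 [71. 66. 63.]
  blank? [612.4 -94.9] [80.5 35.7] long yaw 89.8 [212. 100.   0.]
  blank? [ 467.1 -392.1] [80.7 34.1] long yaw 9.6 [73. 68. 64.]
[[-22.3, -7.0, 4.7, -0.0, 0.0, 6.0, -0.4], [-22.9, -4.6, 4.7, -0.0, 0.0, 6.0, -0.4], [-23.2, -2.1, 4.7, -0.0, 0.0, 6.0, -0.4], [-23.4, 0.2, 4.7, -0.0, 0.0, 6.0, -0.4], [-23.2, 2.8, 4.7, -0.0, 0.0, 6.0, -0.4], [-22.8, 5.1, 4.7, -0.0, 0.0, 6.0, -0.4], [-22.1, 7.4, 4.7, -0.0, 0.0, 6.0, -0.4], [-21.2, 9.8, 4.6, -0.0, 0.0, 6.0, -0.4], [-20.1, 11.9, 4.7, -0.0, 0.0, 6.0, -0.4], [-18.7, 13.9, 4.7, -0.0, 0.0, 6.0, -0.4]]
[[-17.2, 15.9, 4.7, -0.0, 0.0, 6.0, -0.4], [-15.4, 17.5, 4.7, -0.0, 0.0, 6.0, -0.4], [-13.5, 19.1, 4.7, 0.0, 0.0, 6.0, -0.4], [-11.5, 20.3, 4.7, 0.0, 0.1, 6.0, -0.4]]
max 23.4 6.0
```

Emit:
{"method": "step_arm", "body": {"moves": [[-22.3,-7,4.7,0,0,6,-0.4],[-22.9,-4.6,4.7,0,0,6,-0.4],[-23.2,-2.1,4.7,0,0,6,-0.4],[-23.4,0.2,4.7,0,0,6,-0.4],[-23.2,2.8,4.7,0,0,6,-0.4],[-22.8,5.1,4.7,0,0,6,-0.4],[-22.1,7.4,4.7,0,0,6,-0.4],[-21.2,9.8,4.6,0,0,6,-0.4],[-20.1,11.9,4.7,0,0,6,-0.4],[-18.7,13.9,4.7,0,0,6,-0.4]]}}

```text
clock: 27.75
tcp_pos: [0.4918, -0.154, 0.119]
eef_rot: [0.0, 0.979, 0.206, 0.0]
ft_force: [-0.1, 0.3, 0.4]
opening: 0.698
finger_force: 0.0
```

Emit:
{"method": "step_arm", "body": {"moves": [[-17.2,15.9,4.7,0,0,6,-0.4],[-15.4,17.5,4.7,0,0,6,-0.4],[-13.5,19.1,4.7,0,0,6,-0.4],[-11.5,20.3,4.7,0,0,6,-0.4],[0,0,15,0,0,0,-0.4],[0,0,15,0,0,0,-0.4],[0,0,10,0,0,0,-0.4],[0,0,0,0,0,0,-0.4],[0,0,0,0,0,0,-0.4],[0,0,0,0,0,0,-0.4]]}}

```text
clock: 28.75
tcp_pos: [0.4555, -0.239, 0.0609]
eef_rot: [0.0, 1.0, 0.0, 0.0]
ft_force: [-0.7, -0.0, -0.3]
opening: 0.699
finger_force: 0.0
```

Run:
```python
from h import *
st(); im=shot('wrist'); st(); blanks(im)
```

```text
28.75 [ 0.4555 -0.239   0.0609] yaw 0.05 tilt [ 0.0005 -0.0002] F [-0.7 -0.  -0.3] tq [0.06 0.03 0.02] op 65.0 ff 0.0 j [ 0.3   0.63  0.1   2.22 -0.2   0.3  -0.99]
28.8 [ 0.4555 -0.239   0.061 ] yaw 0.05 tilt [ 0.0008 -0.0004] F [-0.6 -0.2  0.6] tq [ 0.01  0.07 -0.04] op 64.7 ff 0.0 j [ 0.3   0.63  0.1   2.22 -0.2   0.3  -0.99]
  blank? [596.9 -96.5] [ 6.  80.3] long yaw 91.2 [243. 146.  66.]
  blank? [ 466.3 -393. ] [80. 36.] long yaw 9.5 [102. 103. 104.]
  blank? [ 455.3 -239.7] [33.9 81.1] long yaw 179.5 [72. 72. 73.]
  blank? [ 336.2 -166.6] [ 6.9 27.6] long yaw 161.5 [138.  72. 174.]
```

Emit:
{"method": "step_arm", "body": {"moves": [[0,0.5,13,0,0,0.3,-0.4],[0,0,13,0,0,0,-0.4],[0,0,9,0,0,0,-0.4],[0,0,3,0,0,0,0.2],[0,0,0,0,0,0,1],[0,0,0,0,0,0,1],[0,0,0,0,0,0,1],[0,0,0,0,0,0,1],[0,0,0,0,0,0,1],[0,0,0,0,0,0,1]]}}

```text
clock: 29.8
tcp_pos: [0.4554, -0.2396, 0.0227]
eef_rot: [0.0, 1.0, -0.002, 0.0]
ft_force: [-0.1, -0.5, 3.4]
opening: 0.359
finger_force: 30.0
```

Emit:
{"method": "step_arm", "body": {"moves": [[0,0,0,0,0,0,1],[0,0,0,0,0,0,1],[0,0,-10,0,0,0,1],[0,0,-25,0,0,0,1],[0,0,-30,0,0,0,1],[0,0,-30,0,0,0,1],[0,0,-30,0,0,0,1],[0,0,-15,0,0,0,1],[0,0,0,0,0,0,1],[0,0,0,0,0,0,1]]}}

```text
clock: 30.8
tcp_pos: [0.4547, -0.239, 0.1622]
eef_rot: [-0.0, 1.0, -0.002, -0.0]
ft_force: [-0.3, 0.7, -6.3]
opening: 0.365
finger_force: 30.0
```

Run:
```python
from h import *
st(); plan([.4942,.0705,.16],84,15,g=1)
```

```text
30.8 [ 0.4547 -0.239   0.1622] yaw -0.25 tilt [-0.0004  0.0004] F [-0.3  0.7 -6.3] tq [ 0.06  0.04 -0.01] op 33.9 ff 30.0 j [ 0.24  0.46  0.19  2.16 -0.16  0.54 -1.03]
[[2.5, -20.6, 0.2, -0.0, 0.0, -5.6, 1], [4.6, -20.3, 0.1, -0.0, 0.0, -5.6, 1], [6.5, -19.8, 0.2, -0.0, -0.0, -5.6, 1], [8.4, -19.0, 0.1, -0.0, -0.0, -5.7, 1], [10.3, -18.1, 0.2, -0.0, -0.0, -5.6, 1], [11.9, -17.1, 0.1, -0.0, -0.0, -5.6, 1], [13.6, -15.7, 0.2, -0.0, -0.0, -5.6, 1], [15.0, -14.4, 0.1, -0.0, -0.0, -5.6, 1], [16.4, -12.8, 0.2, -0.0, -0.0, -5.6, 1], [17.6, -11.2, 0.1, -0.0, -0.0, -5.7, 1]]
[[18.5, -9.4, 0.2, -0.0, -0.0, -5.6, 1], [19.4, -7.5, 0.1, -0.0, -0.0, -5.6, 1], [20.0, -5.6, 0.2, -0.0, -0.0, -5.6, 1], [20.5, -3.6, 0.1, -0.0, -0.0, -5.6, 1], [20.8, -1.5, 0.2, -0.0, -0.0, -5.6, 1]]
max 20.8 5.7
```

Emit:
{"method": "step_arm", "body": {"moves": [[2.5,-20.6,0,0,0,-5.6,1],[4.6,-20.3,0,0,0,-5.6,1],[6.5,-19.8,0,0,0,-5.6,1],[8.4,-19,0,0,0,-5.7,1],[10.3,-18.1,0,0,0,-5.6,1],[11.9,-17.1,0,0,0,-5.6,1],[13.6,-15.7,0,0,0,-5.6,1],[15,-14.4,0,0,0,-5.6,1],[16.4,-12.8,0,0,0,-5.6,1],[17.6,-11.2,0,0,0,-5.7,1]]}}

```text
clock: 31.8
tcp_pos: [0.4806, -0.0322, 0.1609]
eef_rot: [-0.001, 0.882, 0.471, -0.001]
ft_force: [0.4, -0.1, -6.1]
opening: 0.361
finger_force: 30.0
```

Emit:
{"method": "step_arm", "body": {"moves": [[18.5,-9.4,0,0,0,-5.6,1],[19.4,-7.5,0,0,0,-5.6,1],[20,-5.6,0,0,0,-5.6,1],[20.5,-3.6,0,0,0,-5.6,1],[20.8,-1.5,0,0,0,-5.6,1],[0,0,5,0,0,0,1],[0,0,15,0,0,0,1],[0,0,15,0,0,0,1],[0,0,15,0,0,0,1],[0,0,15,0,0,0,1]]}}

```text
clock: 32.8
tcp_pos: [0.4937, 0.0692, 0.0955]
eef_rot: [-0.001, 0.744, 0.668, -0.001]
ft_force: [-0.1, -0.6, -5.4]
opening: 0.359
finger_force: 30.0
```

Run:
```python
from h import *
st()
```

```text
32.8 [0.4937 0.0692 0.0955] yaw 83.84 tilt [-0.0027 -0.0005] F [-0.1 -0.6 -5.4] tq [-0.06 -0.1  -0.02] op 33.3 ff 30.0 j [-0.14  0.56 -0.16  2.22  0.23  0.38 -0.6 ]
```

Emit:
{"method": "step_arm", "body": {"moves": [[0,0,13,0,0,0,1],[0,0,13,0,0,0,1],[0,0,9,0,0,0,1],[0,0,4,0,0,0,1],[0,0,0,0,0,0,1],[0,0,0,0,0,0,0.2],[0,0,0,0,0,0,-0.1],[0,0,0,0,0,0,-0.1],[0,0,0,0,0,0,-0.1],[0,0,0,0,0,0,-0.1]]}}

```text
clock: 33.8
tcp_pos: [0.495, 0.0701, 0.0587]
eef_rot: [0.0, 0.744, 0.669, 0.0]
ft_force: [0.2, -0.7, -0.3]
opening: 0.549
finger_force: 0.0
```

Emit:
{"method": "step_arm", "body": {"moves": [[0,0,-20,0,0,0,-0.1],[0,0,-30,0,0,0,-0.1],[0,0,-30,0,0,0,-0.1],[0,0,-30,0,0,0,-0.1],[0,0,0,0,0,0,-0.4],[0,0,0,0,0,0,-0.4],[0,0,0,0,0,0,-0.4],[0,0,0,0,0,0,-0.4],[0,0,0,0,0,0,-0.4],[0,0,0,0,0,0,-0.4]]}}

```text
clock: 34.8
tcp_pos: [0.4945, 0.0701, 0.1678]
eef_rot: [-0.0, 0.743, 0.669, -0.001]
ft_force: [-0.5, 0.7, 0.1]
opening: 0.696
finger_force: 0.0
```

Run:
```python
from h import *
st(); im=shot('scene'); blanks(im)
plan([.4663,-.3925,.10],9.5,18,g=-.4)
```

```text
34.8 [0.4945 0.0701 0.1678] yaw 83.95 tilt [-0.0012 -0.0002] F [-0.5  0.7  0.1] tq [-0.01 -0.07  0.03] op 64.7 ff 0.0 j [-0.09  0.44 -0.22  2.16  0.18  0.55 -0.55]
  blank? [ 321.4 -163.2] [61.8 36.1] long yaw 28.4 [72. 38. 81.]
  blank? [612.6 -95.5] [79.7 35.2] long yaw 89.3 [212. 101.   0.]
  blank? [ 467.1 -392. ] [82.5 34.3] long yaw 9.4 [73. 68. 64.]
[[-25.7, 1.2, 3.8, -0.0, 0.0, 4.1, -0.4], [-25.6, 2.9, 3.8, -0.0, 0.0, 4.2, -0.4], [-25.3, 4.9, 3.7, -0.0, 0.0, 4.1, -0.4], [-24.9, 6.6, 3.8, -0.0, 0.0, 4.1, -0.4], [-24.3, 8.4, 3.8, -0.0, 0.0, 4.2, -0.4], [-23.6, 10.2, 3.8, -0.0, 0.0, 4.1, -0.4], [-22.9, 11.8, 3.7, -0.0, 0.0, 4.2, -0.4], [-21.9, 13.5, 3.8, -0.0, 0.0, 4.1, -0.4], [-20.9, 15.0, 3.8, -0.0, 0.0, 4.1, -0.4], [-19.8, 16.5, 3.8, -0.0, 0.0, 4.2, -0.4]]
[[-18.6, 17.9, 3.8, -0.0, 0.0, 4.1, -0.4], [-17.2, 19.1, 3.7, -0.0, 0.0, 4.1, -0.4], [-15.8, 20.4, 3.8, -0.0, 0.0, 4.2, -0.4], [-14.2, 21.4, 3.8, -0.0, 0.0, 4.1, -0.4], [-12.7, 22.4, 3.8, -0.0, 0.0, 4.1, -0.4], [-11.1, 23.2, 3.7, -0.0, 0.1, 4.2, -0.4], [-9.3, 24.0, 3.8, -0.0, -0.0, 4.1, -0.4], [-7.6, 24.6, 3.8, -0.0, -0.0, 4.1, -0.4]]
max 25.7 4.2
```

Emit:
{"method": "step_arm", "body": {"moves": [[-25.7,1.2,3.8,0,0,4.1,-0.4],[-25.6,2.9,3.8,0,0,4.2,-0.4],[-25.3,4.9,3.7,0,0,4.1,-0.4],[-24.9,6.6,3.8,0,0,4.1,-0.4],[-24.3,8.4,3.8,0,0,4.2,-0.4],[-23.6,10.2,3.8,0,0,4.1,-0.4],[-22.9,11.8,3.7,0,0,4.2,-0.4],[-21.9,13.5,3.8,0,0,4.1,-0.4],[-20.9,15,3.8,0,0,4.1,-0.4],[-19.8,16.5,3.8,0,0,4.2,-0.4]]}}

```text
clock: 35.85
tcp_pos: [0.479, -0.1879, 0.1303]
eef_rot: [-0.0, 0.932, 0.361, -0.0]
ft_force: [-0.0, -0.0, 1.1]
opening: 0.704
finger_force: 0.0
```

Emit:
{"method": "step_arm", "body": {"moves": [[-18.6,17.9,3.8,0,0,4.1,-0.4],[-17.2,19.1,3.7,0,0,4.1,-0.4],[-15.8,20.4,3.8,0,0,4.2,-0.4],[-14.2,21.4,3.8,0,0,4.1,-0.4],[-12.7,22.4,3.8,0,0,4.1,-0.4],[-11.1,23.2,3.7,0,0,4.2,-0.4],[-9.3,24,3.8,0,0,4.1,-0.4],[-7.6,24.6,3.8,0,0,4.1,-0.4],[0,0,15,0,0,0,-0.4],[0,0,15,0,0,0,-0.4]]}}

```text
clock: 36.85
tcp_pos: [0.4663, -0.393, 0.0695]
eef_rot: [0.0, 0.997, 0.083, 0.0]
ft_force: [0.6, 0.4, 0.4]
opening: 0.702
finger_force: 0.0
```

Emit:
{"method": "step_arm", "body": {"moves": [[0,0,10,0,0,0,-0.4],[0,0,0,0,0,0,-0.4],[0,0,0,0,0,0,-0.4],[0,0,0,0,0,0,-0.4],[0,0,0,0,0,0,-0.4],[0,0,0,0,0,0,-0.4],[0,0,0,0,0,0,-0.4],[0,0,0,0,0,0,-0.4],[0,0,0,0,0,0,-0.4],[0,0,0,0,0,0,-0.4]]}}

```text
clock: 37.85
tcp_pos: [0.4664, -0.3925, 0.0604]
eef_rot: [0.0, 0.997, 0.083, -0.0]
ft_force: [-0.0, -0.8, -0.1]
opening: 0.701
finger_force: 0.0
```

Run:
```python
from h import *
st(); im=shot('wrist'); st(); blanks(im)
```

```text
37.85 [ 0.4664 -0.3925  0.0604] yaw 9.53 tilt [-0. -0.] F [-0.  -0.8 -0.1] tq [0.01 0.03 0.03] op 65.2 ff 0.0 j [ 0.55  0.7   0.08  2.   -0.12  0.45 -0.69]
37.9 [ 0.4664 -0.3925  0.0604] yaw 9.53 tilt [-0.0001  0.    ] F [0.9 0.8 0.7] tq [-0.04  0.02 -0.01] op 65.3 ff 0.0 j [ 0.55  0.7   0.08  2.   -0.12  0.45 -0.69]
  blank? [ 466.2 -393.3] [80.4 34.1] long yaw 9.6 [71. 71. 71.]
```

Emit:
{"method": "step_arm", "body": {"moves": [[0,0.5,13,0,0,0,-0.4],[0,0,13,0,0,0,-0.4],[0,0,9,0,0,0,-0.4],[0,0,2.5,0,0,0,0.2],[0,0,0,0,0,0,1],[0,0,0,0,0,0,1],[0,0,0,0,0,0,1],[0,0,0,0,0,0,1],[0,0,0,0,0,0,1],[0,0,0,0,0,0,1]]}}

```text
clock: 38.9
tcp_pos: [0.4668, -0.3932, 0.0233]
eef_rot: [0.0, 0.997, 0.083, 0.0]
ft_force: [0.2, -0.4, 3.5]
opening: 0.361
finger_force: 30.0
```

Emit:
{"method": "step_arm", "body": {"moves": [[0,0,0,0,0,0,1],[0,0,0,0,0,0,1],[0,0,-10,0,0,0,1],[0,0,-25,0,0,0,1],[0,0,-30,0,0,0,1],[0,0,-30,0,0,0,1],[0,0,-30,0,0,0,1],[0,0,-15,0,0,0,1],[0,0,0,0,0,0,1],[0,0,0,0,0,0,1]]}}

```text
clock: 39.9
tcp_pos: [0.4661, -0.3924, 0.1625]
eef_rot: [-0.0, 0.997, 0.083, -0.0]
ft_force: [0.9, -0.9, -5.3]
opening: 0.365
finger_force: 30.0
```

Run:
```python
from h import *
st(); plan([.5484,.1553,.16],84,20,g=1)
```

```text
39.9 [ 0.4661 -0.3924  0.1625] yaw 9.55 tilt [-0.0007  0.0007] F [ 0.9 -0.9 -5.3] tq [ 0.02  0.   -0.02] op 33.9 ff 30.0 j [ 0.53  0.55  0.11  1.94 -0.1   0.65 -0.7 ]
[[8.6, -26.3, 0.1, -0.0, 0.0, -3.7, 1], [10.3, -25.7, 0.2, -0.0, -0.0, -3.7, 1], [11.9, -25.0, 0.1, -0.0, -0.0, -3.8, 1], [13.6, -24.2, 0.2, -0.0, -0.0, -3.7, 1], [15.0, -23.2, 0.1, -0.0, -0.0, -3.7, 1], [16.6, -22.2, 0.1, -0.0, -0.0, -3.7, 1], [17.9, -21.1, 0.2, -0.0, -0.0, -3.8, 1], [19.3, -19.8, 0.1, -0.0, -0.0, -3.7, 1], [20.6, -18.6, 0.1, -0.0, -0.0, -3.7, 1], [21.7, -17.2, 0.2, -0.0, -0.0, -3.7, 1]]
[[22.8, -15.8, 0.1, -0.0, -0.0, -3.7, 1], [23.7, -14.2, 0.2, -0.0, -0.0, -3.8, 1], [24.6, -12.7, 0.1, -0.0, -0.0, -3.7, 1], [25.4, -11.0, 0.1, -0.0, -0.0, -3.7, 1], [26.1, -9.4, 0.2, -0.0, -0.0, -3.7, 1], [26.6, -7.7, 0.1, -0.0, -0.0, -3.8, 1], [27.0, -5.9, 0.2, -0.0, -0.0, -3.7, 1], [27.4, -4.1, 0.1, -0.0, -0.0, -3.7, 1], [27.6, -2.4, 0.1, -0.0, -0.0, -3.7, 1], [27.7, -0.6, 0.2, -0.0, -0.0, -3.8, 1]]
max 27.7 3.8
```

Emit:
{"method": "step_arm", "body": {"moves": [[8.6,-26.3,0,0,0,-3.7,1],[10.3,-25.7,0,0,0,-3.7,1],[11.9,-25,0,0,0,-3.8,1],[13.6,-24.2,0,0,0,-3.7,1],[15,-23.2,0,0,0,-3.7,1],[16.6,-22.2,0,0,0,-3.7,1],[17.9,-21.1,0,0,0,-3.8,1],[19.3,-19.8,0,0,0,-3.7,1],[20.6,-18.6,0,0,0,-3.7,1],[21.7,-17.2,0,0,0,-3.7,1]]}}

```text
clock: 40.9
tcp_pos: [0.5068, -0.1178, 0.1614]
eef_rot: [-0.001, 0.917, 0.398, -0.001]
ft_force: [0.6, 0.3, -5.4]
opening: 0.363
finger_force: 30.0
```

Emit:
{"method": "step_arm", "body": {"moves": [[22.8,-15.8,0,0,0,-3.7,1],[23.7,-14.2,0,0,0,-3.8,1],[24.6,-12.7,0,0,0,-3.7,1],[25.4,-11,0,0,0,-3.7,1],[26.1,-9.4,0,0,0,-3.7,1],[26.6,-7.7,0,0,0,-3.8,1],[27,-5.9,0,0,0,-3.7,1],[27.4,-4.1,0,0,0,-3.7,1],[27.6,-2.4,0,0,0,-3.7,1],[27.7,-0.6,0,0,0,-3.8,1]]}}

```text
clock: 41.9
tcp_pos: [0.548, 0.1555, 0.1612]
eef_rot: [-0.001, 0.742, 0.67, -0.001]
ft_force: [0.4, -1.3, -3.7]
opening: 0.366
finger_force: 30.0
```

Emit:
{"method": "step_arm", "body": {"moves": [[0,0,5,0,0,0,1],[0,0,15,0,0,0,1],[0,0,15,0,0,0,1],[0,0,15,0,0,0,1],[0,0,15,0,0,0,1],[0,0,10,0,0,0,1],[0,0,0,0,0,0,1],[0,0,0,0,0,0,1],[0,0,0,0,0,0,1],[0,0,0,0,0,0,1]]}}

```text
clock: 42.9
tcp_pos: [0.5493, 0.1547, 0.0885]
eef_rot: [0.0, 0.743, 0.669, 0.0]
ft_force: [-0.7, -0.3, -5.5]
opening: 0.365
finger_force: 30.0
```

Run:
```python
from h import *
st()
```

```text
42.9 [0.5493 0.1547 0.0885] yaw 84.03 tilt [0.0009 0.0003] F [-0.7 -0.3 -5.5] tq [-0.02 -0.1  -0.03] op 33.9 ff 30.0 j [-0.26  0.63 -0.17  2.07  0.23  0.47 -0.7 ]
```

Emit:
{"method": "step_arm", "body": {"moves": [[0,0,12,0,0,0,1],[0,0,10,0,0,0,1],[0,0,7,0,0,0,1],[0,0,2.5,0,0,0,1],[0,0,0,0,0,0,1],[0,0,0,0,0,0,0.2],[0,0,0,0,0,0,-0.1],[0,0,0,0,0,0,-0.1],[0,0,0,0,0,0,-0.1],[0,0,0,0,0,0,-0.1]]}}

```text
clock: 43.9
tcp_pos: [0.549, 0.1547, 0.0562]
eef_rot: [-0.0, 0.743, 0.669, -0.0]
ft_force: [0.1, -0.5, 0.4]
opening: 0.554
finger_force: 0.0
```

Emit:
{"method": "step_arm", "body": {"moves": [[0,0,-20,0,0,0,-0.1],[0,0,-30,0,0,0,-0.1],[0,0,-30,0,0,0,-0.1],[0,0,-30,0,0,0,-0.1],[0,0,-30,0,0,0,-0.1],[-30,0,0,0,0,0,-0.1],[-30,0,0,0,0,0,-0.1],[0,0,0,0,0,0,-0.1],[0,0,0,0,0,0,-0.1],[0,0,0,0,0,0,-0.1]]}}

```text
clock: 44.9
tcp_pos: [0.5429, 0.0959, 0.1964]
eef_rot: [-0.0, 0.743, 0.67, 0.0]
ft_force: [-0.0, 0.4, -0.5]
opening: 0.549
finger_force: 0.0
```

Run:
```python
from h import *
st()
im=shot('wrist'); save(im,'w5.png'); X=cloud(im); px=im['pixels'].astype(int); x,y,z=X[...,0],X[...,1],X[...,2]
np.savez('w5.npz',X=X,px=im['pixels'])
def rect(m,n):
    p=X[m]; print(n,len(p),cv2.minAreaRect((p[:,:2]*1000).astype(np.float32)) if len(p)>3 else '', np.round(p.mean(0),4) if len(p) else '')
n=np.hypot(x-.488,y-.298)<.045
r,g,b=[px[...,i] for i in range(3)]
rect(n&(abs(z-.141)<.004),'innertop'); rect(n&(abs(z-.097)<.003),'outertop')
rect(n&(z>.104)&(px.min(-1)>170),'white'); rect(n&(abs(z-.098)<.004)&(r>140)&(b<100),'yellow')
rect((np.hypot(x-.488,y-.298)<.07)&(abs(z-.076)<.006)&(r>110)&(g<60),'red')
rect((np.hypot(x-.488,y-.298)<.066)&(abs(z-.075)<.004)&(px.min(-1)>120),'plate')
```

```text
44.9 [0.5429 0.0959 0.1964] yaw 84.08 tilt [0.0001 0.0006] F [-0.   0.4 -0.5] tq [-0.03 -0.08 -0.01] op 51.1 ff 0.0 j [-0.11  0.45 -0.24  2.03  0.16  0.68 -0.55]
innertop 0  
outertop 907 ((485.8868408203125, 262.8296203613281), (12.115350723266602, 54.25151824951172), 84.84532928466797) [0.4856 0.2638 0.0972]
white 0  
yellow 0  
red 22 ((460.8238830566406, 253.85147094726562), (12.551383018493652, 12.294454574584961), 59.949893951416016) [0.4639 0.2511 0.0812]
plate 4009 ((483.7253112792969, 256.6515808105469), (39.65271759033203, 123.56473541259766), 84.01292419433594) [0.4871 0.2562 0.0771]
```

View pics/w5.png

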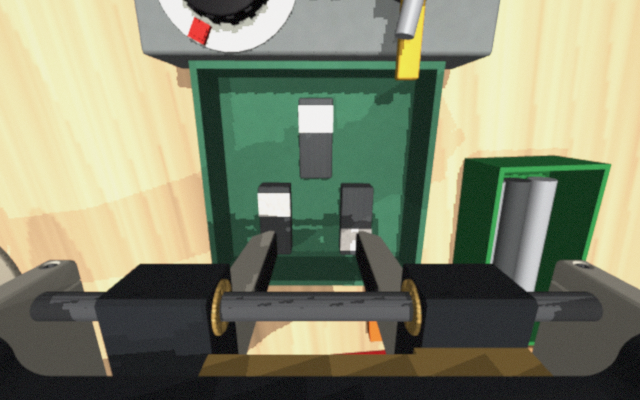

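Three blanks lie flat in the tub, at (316,138), (274,218) and (356,218), and the tongue is over the rim at (409,60). Next I look at the knobs from above.

Emit:
{"method": "step_arm", "body": {"moves": [[20,-13,-9,0,0,0,-0.1],[20,-13,-9,0,0,0,-0.1],[20,-13,-9,0,0,0,-0.1],[20,-13,-9,0,0,0,-0.1],[20,-13,-9,0,0,0,-0.1],[0,0,0,0,0,0,-0.1],[0,0,0,0,0,0,-0.1],[0,0,0,0,0,0,-0.1],[0,0,0,0,0,0,-0.1],[0,0,0,0,0,0,-0.1]]}}

```text
clock: 45.95
tcp_pos: [0.4887, 0.2005, 0.241]
eef_rot: [-0.0, 0.743, 0.669, -0.0]
ft_force: [-0.8, -0.1, -0.6]
opening: 0.551
finger_force: 0.0
```

```bash
cat > k.py <<'E'
from h import *
def knob(f):
    st()
    im=shot('wrist'); save(im,f+'.png'); X=cloud(im); px=im['pixels'].astype(int); x,y,z=X[...,0],X[...,1],X[...,2]
    np.savez(f+'.npz',X=X,px=im['pixels'])
    def rect(m,n):
        p=X[m]; print(n,len(p),[np.round(q,1) for q in cv2.minAreaRect((p[:,:2]*1000).astype(np.float32))] if len(p)>3 else '', np.round(p.mean(0),4) if len(p) else '')
    rr=np.hypot(x-.488,y-.298)
    n=rr<.045
    r,g,b=[px[...,i] for i in range(3)]
    rect(n&(abs(z-.141)<.004),'innertop'); rect(n&(abs(z-.097)<.003),'outertop')
    rect(n&(z>.104)&(px.min(-1)>150),'white'); rect(n&(abs(z-.098)<.004)&(r>140)&(b<100),'yellow')
    rect((rr<.07)&(abs(z-.076)<.006)&(r>110)&(g<60),'red')
    rect((rr<.068)&(abs(z-.075)<.004)&(px.min(-1)>120),'plate')
E
python3 -c "
from k import *
knob('w6')"
```

```text
45.95 [0.4887 0.2005 0.241 ] yaw 83.96 tilt [-0.0006 -0.0004] F [-0.8 -0.1 -0.6] tq [-0.03 -0.07 -0.01] op 51.2 ff 0.0 j [-0.3   0.37 -0.26  2.03  0.14  0.76 -0.75]
innertop 1529 [array([489.2, 297.9]), array([20. , 53.4]), np.float64(74.5)] [0.4889 0.2979 0.1414]
outertop 3370 [array([488.6, 298.3]), array([81.5, 81.6]), np.float64(59.8)] [0.4896 0.2988 0.0974]
white 702 [array([500.1, 295.9]), array([23.2, 27.1]), np.float64(30.1)] [0.4991 0.2849 0.292 ]
yellow 84 [array([499.2, 326.9]), array([15.5,  5.5]), np.float64(69.9)] [0.499  0.3263 0.0988]
red 15 [array([461.9, 254.4]), array([13.8,  8.8]), np.float64(62.0)] [0.4618 0.2539 0.0817]
plate 7107 [array([488.1, 298.2]), array([124.3, 135.5]), np.float64(84.5)] [0.4892 0.3036 0.077 ]
```

View pics/w6.png

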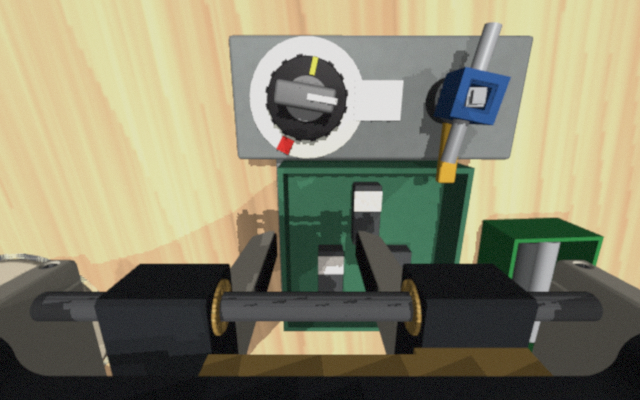

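The picture shows the white pointer at (322,99), the red mark at (286,146) and the yellow line at (315,66), with the axis near (308,98). I'll measure the red mark's angle exactly.

Run:
```python
from h import *
d=np.load('w6.npz'); X=d['X']; hsv=cv2.cvtColor(d['px'],cv2.COLOR_RGB2HSV)
m=(hsv[...,1]>120)&((hsv[...,0]<8)|(hsv[...,0]>172)); m[:120]=0;m[165:]=0;m[:,:260]=0;m[:,310:]=0
p=X[m]*1000; c=np.array([488.8,298.0]); print(m.sum(),p.mean(0),cv2.minAreaRect(p[:,:2].astype(np.float32)))
q=np.median(p,0)[:2]-c; print(np.hypot(*q),np.degrees(np.arctan2(q[1],q[0])),'mean',np.degrees(np.arctan2(*(p.mean(0)[:2]-c)[::-1])))
w=(d['px'].min(-1)>165)&(abs(X[...,2]-.141)<.006)&(np.hypot(X[...,0]-.4888,X[...,1]-.298)<.035)
q=X[w].mean(0)[:2]*1000-c; print(w.sum(),q,np.degrees(np.arctan2(q[1],q[0])))
plan([.4888,.298,.175],-15.5,18,g=-.1)
```

```text
189 [460.39699488 254.48643241  84.33654922] ((472.0873107910156, 265.4774475097656), (53.548316955566406, 15.680530548095703), 43.77633285522461)
51.94096075236034 -123.36073278122403 mean -123.13405391883693
209 [13.8769871  -3.95718803] -15.916130985946277
[[5.4, -0.6, 3.7, 0.0, 0.0, 5.5, -0.1], [5.3, -1.0, 3.6, 0.0, 0.0, 5.6, -0.1], [5.2, -1.6, 3.7, 0.0, 0.0, 5.5, -0.1], [5.0, -2.1, 3.7, 0.0, 0.0, 5.5, -0.1], [4.7, -2.5, 3.7, 0.0, 0.0, 5.5, -0.1], [4.5, -3.0, 3.6, 0.0, 0.0, 5.6, -0.1], [4.2, -3.4, 3.7, 0.0, 0.0, 5.5, -0.1], [3.9, -3.8, 3.7, 0.0, 0.0, 5.5, -0.1], [3.4, -4.2, 3.6, 0.0, 0.0, 5.5, -0.1], [3.1, -4.5, 3.7, 0.0, 0.0, 5.6, -0.1]]
[[2.6, -4.7, 3.7, 0.0, 0.0, 5.5, -0.1], [2.1, -5.0, 3.7, 0.0, 0.0, 5.5, -0.1], [1.7, -5.1, 3.6, 0.0, 0.0, 5.5, -0.1], [1.1, -5.3, 3.7, 0.0, 0.0, 5.6, -0.1], [0.6, -5.4, 3.7, 0.0, 0.0, 5.5, -0.1], [0.2, -5.4, 3.6, 0.0, 0.0, 5.5, -0.1], [-0.5, -5.4, 3.7, 0.0, 0.0, 5.6, -0.1], [-0.9, -5.3, 3.7, 0.0, 0.0, 5.5, -0.1]]
max 5.4 5.6
```

Run:
```python
from h import *
plan([.4888,.298,.175],164.4,14,g=-.1)
```

```text
[[6.9, -0.7, 4.7, -0.0, 0.0, -5.7, -0.1], [7.0, -0.1, 4.7, -0.0, -0.0, -5.8, -0.1], [6.9, 0.7, 4.8, -0.0, -0.0, -5.7, -0.1], [6.8, 1.4, 4.7, -0.0, -0.0, -5.8, -0.1], [6.7, 2.0, 4.7, -0.0, -0.0, -5.7, -0.1], [6.4, 2.7, 4.7, -0.0, -0.0, -5.8, -0.1], [6.1, 3.3, 4.7, -0.0, -0.0, -5.7, -0.1], [5.7, 3.9, 4.8, -0.0, -0.0, -5.8, -0.1], [5.4, 4.5, 4.7, -0.0, -0.0, -5.7, -0.1], [4.8, 5.0, 4.7, -0.0, -0.0, -5.7, -0.1]]
[[4.4, 5.4, 4.7, -0.0, -0.0, -5.8, -0.1], [3.7, 5.9, 4.7, -0.0, -0.0, -5.7, -0.1], [3.2, 6.2, 4.8, -0.0, -0.0, -5.8, -0.1], [2.5, 6.5, 4.7, -0.0, -0.0, -5.7, -0.1]]
max 7.0 5.8
```

Emit:
{"method": "step_arm", "body": {"moves": [[6.9,-0.7,4.7,0,0,-5.7,-0.1],[7,-0.1,4.7,0,0,-5.8,-0.1],[6.9,0.7,4.8,0,0,-5.7,-0.1],[6.8,1.4,4.7,0,0,-5.8,-0.1],[6.7,2,4.7,0,0,-5.7,-0.1],[6.4,2.7,4.7,0,0,-5.8,-0.1],[6.1,3.3,4.7,0,0,-5.7,-0.1],[5.7,3.9,4.8,0,0,-5.8,-0.1],[5.4,4.5,4.7,0,0,-5.7,-0.1],[4.8,5,4.7,0,0,-5.7,-0.1]]}}

```text
clock: 47.0
tcp_pos: [0.4888, 0.2706, 0.1938]
eef_rot: [-0.0, 0.329, 0.944, -0.0]
ft_force: [0.3, -1.1, 0.3]
opening: 0.545
finger_force: 0.0
```

Emit:
{"method": "step_arm", "body": {"moves": [[4.4,5.4,4.7,0,0,-5.8,-0.1],[3.7,5.9,4.7,0,0,-5.7,-0.1],[3.2,6.2,4.8,0,0,-5.8,-0.1],[2.5,6.5,4.7,0,0,-5.7,-0.1],[0,0,0,0,0,0,-0.1],[0,0,0,0,0,0,-0.1],[0,0,0,0,0,0,-0.1],[0,0,0,0,0,0,-0.1],[0,0,0,0,0,0,-0.1],[0,0,0,0,0,0,-0.1]]}}

```text
clock: 48.0
tcp_pos: [0.4886, 0.2985, 0.1755]
eef_rot: [0.0, 0.136, 0.991, -0.0]
ft_force: [-0.9, -0.1, 0.1]
opening: 0.549
finger_force: 0.0
```

```bash
python3 -c "
from k import *
knob('w7'); plan([.4888,.298,.128],164.4,4,g=-.1)"
```

```text
48.0 [0.4886 0.2985 0.1755] yaw 164.4 tilt [ 0.0003 -0.    ] F [-0.9 -0.1  0.1] tq [-0.03 -0.18 -0.01] op 51.1 ff 0.0 j [-0.24  0.56 -0.6   1.98  0.46  0.74  0.19]
innertop 1881 [array([489.3, 297. ]), array([19.9, 54.2]), np.float64(75.2)] [0.4868 0.2979 0.1413]
outertop 3961 [array([486.8, 297. ]), array([81.3, 79.9]), np.float64(72.9)] [0.4817 0.2992 0.0974]
white 19 [array([482.1, 302.3]), array([51.7, 52.8]), np.float64(24.7)] [0.4873 0.3001 0.1752]
yellow 43 [array([499.1, 327.4]), array([13.1,  4. ]), np.float64(70.7)] [0.4989 0.327  0.0989]
red 37 [array([460. , 254.3]), array([15.4, 12.6]), np.float64(56.4)] [0.4604 0.2555 0.0812]
plate 6715 [array([488.1, 299.3]), array([122.7, 135.8]), np.float64(86.1)] [0.4711 0.3086 0.077 ]
[[-0.1, -0.1, 11.9, 0.0, 0.0, 0.0, -0.1], [-0.1, -0.2, 11.8, 0.0, 0.0, 0.0, -0.1], [-0.1, -0.1, 11.9, 0.0, 0.0, 0.0, -0.1], [-0.1, -0.1, 11.8, 0.0, 0.0, 0.0, -0.1]]
max 11.9 0.0
```

Emit:
{"method": "step_arm", "body": {"moves": [[0,-0.8,12,0,0,0,-0.1],[0,0,12,0,0,0,-0.1],[0,0,12,0,0,0,-0.1],[0,0,9,0,0,0,-0.1],[0,0,2,0,0,0,-0.1],[0,0,0,0,0,0,-0.1],[0,0,0,0,0,0,0.5],[0,0,0,0,0,0,0.7],[0,0,0,0,0,0,1],[0,0,0,0,0,0,1]]}}

```text
clock: 49.05
tcp_pos: [0.4885, 0.2979, 0.1286]
eef_rot: [0.0, 0.136, 0.991, 0.0]
ft_force: [-0.6, 0.4, 0.4]
opening: 0.257
finger_force: 0.0
```

Emit:
{"method": "step_arm", "body": {"moves": [[0,0,0,0,0,0,1],[0,0,0,0,0,0,1],[0,0,0,0,0,0,1],[0,0,0,0,0,0,1],[0,0,0,0,0,0,1],[0,0,0,0,0,0,1],[0,0,0,0,0,0,1],[0,0,0,0,0,0,1],[0,0,0,0,0,0,1],[0,0,0,0,0,0,1]]}}

```text
clock: 50.05
tcp_pos: [0.4885, 0.298, 0.1285]
eef_rot: [0.0, 0.135, 0.991, 0.0]
ft_force: [-0.4, -1.1, 5.2]
opening: 0.216
finger_force: 30.0
```

```bash
python3 -c "
from h import *
st()"
```

```text
50.05 [0.4885 0.298  0.1285] yaw 164.44 tilt [0.0003 0.0001] F [-0.4 -1.1  5.2] tq [-0.17 -0.12 -0.06] op 20.1 ff 30.0 j [-0.27  0.61 -0.55  2.02  0.52  0.64  0.13]
```

Gripped. Turn 107.5° clockwise.

Emit:
{"method": "step_arm", "body": {"moves": [[0,0,0,0,0,6,1],[0,0,0,0,0,7,1],[0,0,0,0,0,7,1],[0,0,0,0,0,7,1],[0,0,0,0,0,7,1],[0,0,0,0,0,7,1],[0,0,0,0,0,7,1],[0,0,0,0,0,7,1],[0,0,0,0,0,7,1],[0,0,0,0,0,7,1]]}}

```text
clock: 51.05
tcp_pos: [0.4892, 0.2985, 0.1285]
eef_rot: [0.0, 0.675, 0.738, 0.001]
ft_force: [1.9, 1.0, 1.5]
opening: 0.213
finger_force: 30.0
```

Emit:
{"method": "step_arm", "body": {"moves": [[0,0,0,0,0,7,1],[0,0,0,0,0,7,1],[0,0,0,0,0,7,1],[0,0,0,0,0,7,1],[0,0,0,0,0,5.5,1],[0,0,0,0,0,3.5,1],[0,0,0,0,0,1.5,1],[0,0,0,0,0,0,1],[0,0,0,0,0,0,1],[0,0,0,0,0,0,1]]}}

```text
clock: 52.05
tcp_pos: [0.4896, 0.2984, 0.1286]
eef_rot: [-0.0, 0.879, 0.477, 0.001]
ft_force: [5.4, 1.0, 1.6]
opening: 0.211
finger_force: 30.0
```

```bash
python3 -c "
from h import *
st()"
```

```text
52.05 [0.4896 0.2984 0.1286] yaw 56.97 tilt [0.0023 0.0013] F [5.4 1.  1.6] tq [ 0.12 -1.11 -0.03] op 19.7 ff 30.0 j [-0.63  0.56 -0.02  2.04  0.02  0.53 -1.24]
```

Turned to 57°. Release, rise and retreat to the earlier viewpoint.

Emit:
{"method": "step_arm", "body": {"moves": [[0,0,0,0,0,0,0.4],[0,0,0,0,0,0,0],[0,0,0,0,0,0,-0.1],[0,0,0,0,0,0,-0.1],[0,0,0,0,0,0,-0.1],[0,0,-20,0,0,0,-0.1],[0,0,-30,0,0,0,-0.1],[0,0,-30,0,0,0,-0.1],[0,0,-30,0,0,0,-0.1],[0,0,0,0,0,0,-0.1]]}}

```text
clock: 53.05
tcp_pos: [0.4897, 0.2988, 0.242]
eef_rot: [-0.0, 0.879, 0.477, 0.003]
ft_force: [0.5, -0.5, -0.2]
opening: 0.546
finger_force: 0.0
```

Emit:
{"method": "step_arm", "body": {"moves": [[-25,0,0,0,0,-5,-0.1],[-25,0,0,0,0,-5,-0.1],[-25,0,0,0,0,-5,-0.1],[-20,0,0,0,0,-5,-0.1],[0,0,0,0,0,-5,-0.1],[0,0,0,0,0,0,-0.1],[0,0,0,0,0,0,-0.1],[0,0,0,0,0,0,-0.1],[0,0,0,0,0,0,-0.1],[0,0,0,0,0,0,-0.1]]}}

```text
clock: 54.05
tcp_pos: [0.4468, 0.2132, 0.2381]
eef_rot: [-0.0, 0.755, 0.656, -0.0]
ft_force: [0.6, 0.3, -0.4]
opening: 0.55
finger_force: 0.0
```

Run:
```python
from k import *
knob('w8')
d=np.load('w8.npz'); X=d['X']
c=np.array([488.8,298.0])
w=(d['px'].min(-1)>150)&(abs(X[...,2]-.141)<.006)&(np.hypot(X[...,0]-.4888,X[...,1]-.298)<.035)
q=X[w].mean(0)[:2]*1000-c; print(w.sum(),q,np.degrees(np.arctan2(q[1],q[0])))
```

```text
54.05 [0.4468 0.2132 0.2381] yaw 81.93 tilt [-0.0003 -0.0001] F [ 0.6  0.3 -0.4] tq [-0.06 -0.03 -0.  ] op 51.2 ff 0.0 j [-0.46  0.33 -0.13  2.11  0.06  0.71 -0.77]
innertop 1525 [array([488.3, 297.6]), array([53.2, 20.1]), np.float64(57.0)] [0.4885 0.2986 0.1414]
outertop 3332 [array([488.7, 298.4]), array([81.3, 81.3]), np.float64(81.5)] [0.4867 0.2986 0.0974]
white 569 [array([484.6, 295.9]), array([49.5, 23.8]), np.float64(36.8)] [0.4669 0.2892 0.2939]
yellow 34 [array([500.3, 329.9]), array([8. , 5.5]), np.float64(70.3)] [0.5    0.3312 0.0987]
red 12 [array([459.7, 254.8]), array([13.8,  9.3]), np.float64(57.7)] [0.4607 0.2544 0.0816]
plate 7079 [array([488.1, 299. ]), array([124.8, 135.5]), np.float64(83.4)] [0.4875 0.3049 0.077 ]
218 [ -7.12094387 -11.13354734] -122.60271472558533
```

View pics/w8.png

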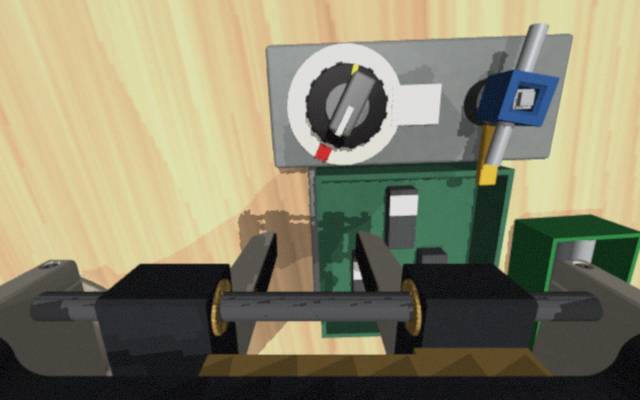

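The white pointer at (344,122) points straight at the red mark at (322,153); both measure about −123°. The yellow line is unchanged at about 70°, the handle is still on its shaft, and the gripper touches nothing.

```bash
python3 -c "
from h import *
im=shot('scene'); blanks(im); print(close_job())"
```

```text
blank? [ 321.3 -163.7] [61.4 34.6] long yaw 30.3 [104.  46. 132.]
  blank? [612.5 -95.1] [80.4 36.3] long yaw 89.9 [205.  96.   0.]
the job is handed in; nothing more can be done
None
```

I handed the job in after about 54 s with everything done in the order asked: the handle is seated and the tub clamped at the stop, all three blanks that were on the mat lie in the tub, the timer pointer is on the red mark, and I did not touch the outer knob, the basket, the carton, the can or the look-alikes. The hand-in call gave no verdict.

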